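# Change over the heel counters in the drying drawer

## Task

Change over the batch in the grey drying cabinet. Pull its drawer right out until the slides lock, take the dry heel counters (small arch-shaped leatherboard shells) off the bar inside and stand them upright in the pine tray, and hang every freshly cemented counter that stands on the bench astride the bar in their place. Then press the thumb pad to free the lock, push the drawer fully home, and turn the timer knob on top clockwise to its stop; leave the other things on the bench where they are.

Things in the scene. Friction and masses are not known exactly. Their poses are not given: they have to be found in the camera images.
- fresh_0: fresh heel counter, standing on its two wings on the bench: an upside-down U of brown leatherboard, 56 mm across the outside (its x axis), 58 mm deep (its y axis, the direction in which it is open from end to end), 62 mm high, wall 3.5 mm, 0.03 to 0.06 kg. Origin midway between the feet of the wings, z up. May be absent
- fresh_1: fresh heel counter, standing on its two wings on the bench: an upside-down U of brown leatherboard, 56 mm across the outside (its x axis), 58 mm deep (its y axis, the direction in which it is open from end to end), 62 mm high, wall 3.5 mm, 0.03 to 0.06 kg. Origin midway between the feet of the wings, z up. May be absent
- fresh_2: fresh heel counter, standing on its two wings on the bench: an upside-down U of brown leatherboard, 56 mm across the outside (its x axis), 58 mm deep (its y axis, the direction in which it is open from end to end), 62 mm high, wall 3.5 mm, 0.03 to 0.06 kg. Origin midway between the feet of the wings, z up. May be absent
- dry_0: dry heel counter, at first hanging on the bar in the closed drawer, open ends along the bar: an upside-down U of brown leatherboard, 56 mm across the outside (its x axis), 58 mm deep (its y axis, the direction in which it is open from end to end), 62 mm high, wall 3.5 mm, 0.03 to 0.06 kg. Origin midway between the feet of the wings, z up. May be absent
- dry_1: dry heel counter, at first hanging on the bar in the closed drawer, open ends along the bar: an upside-down U of brown leatherboard, 56 mm across the outside (its x axis), 58 mm deep (its y axis, the direction in which it is open from end to end), 62 mm high, wall 3.5 mm, 0.03 to 0.06 kg. Origin midway between the feet of the wings, z up. May be absent
- fresh_0_crown (a point): the inside of that counter's crown, 60 mm above its origin on its middle; this is what rests on the bar
- fresh_1_crown (a point): the inside of that counter's crown, 60 mm above its origin on its middle; this is what rests on the bar
- fresh_2_crown (a point): the inside of that counter's crown, 60 mm above its origin on its middle; this is what rests on the bar
- tray_in (a point): centre of the inner floor of the pine tray, axes as the tray's: outside 160 mm (x) by 120 mm (y), walls 6 mm thick and 22 mm high, floor 6 mm above the bench; fixed; two counters stand in it side by side along x
- dry_cabinet: grey sheet-steel drying cabinet, 250 mm deep, 180 mm wide, 142 mm high, fixed; origin at the centre of its underside; its front looks along its own -x, its +y side is the one nearer the robot. Behind it (x above 0.71) stands a fixed wooden drawer cabinet 200 mm high
- drawer (a joint): drawer travel along the cabinet's -x (m): 0 home, locks at 0.220, end stop 0.226. About 2 N of friction, 3 to 4 N more in the last 40 mm as the lock rides over its keeper; once locked it goes in only with the release pressed. Front panel: 172 mm wide, 20 to 125 mm above the bench, front 4 mm before the cabinet's face when home. Drip tray 111 mm wide, rim at 50 mm
- handle (a point): middle of the drawer's bow handle: a round bar 10 mm thick and 84 mm long, level and parallel to the front panel, 112 mm above the bench, 54 mm before the panel (49 mm free behind the bar); fixed to the drawer, axes as the cabinet's
- bar_mid (a point): top of the hanging bar at its middle: round bar 12 mm thick, 104 mm above the bench, along the pull direction (cabinet's x axis), free length 215 mm from the back of the front panel to a rear upright plate 112 mm above the bench; axes as the cabinet's. With the drawer locked out it ends 5 mm before the cabinet's face
- release (a joint): the release rocker (rad): 0 at rest, 0.07 fully pressed; the lock is free from 0.05. It also moves by itself while the lock rides over its keeper
- pad (a point): middle of the top of the release's thumb pad: 34 mm (pull direction) by 32 mm, sticking out of the front panel at the handle's robot-side end, 100 mm above the bench; its middle is 17 mm before the panel. Fully down takes 7 mm and about 6 N; it must be held down while the drawer is pushed in for the first 20 mm, after that it may be let go
- timer (a joint): timer knob on the cabinet's top (rad): grows clockwise seen from above, stop at 1.3; stays where it is left, turns with 0.03 N m
- timer_grip (a point): on the knob's axis at the height to grip, 179 mm above the bench; the knob's bar grip is 42 mm long, 14 mm thick and 32 mm high (top 186 mm above the bench), and lies along this point's own x axis (along the cabinet's x axis at joint 0)
- tin: round polish tin, 70 mm wide, 22 mm high; a bystander; origin at the centre of its underside
- awl: awl lying down, 130 x 74 x 27 mm, fixed; a bystander; origin at the centre of its underside
- dye: dye bottle, 46 mm wide, 85 mm high, standing at the back left, fixed; a bystander; origin at the centre of its underside
- skiver: skiving machine, an obstacle: within x 0.53 to 0.79, y -0.57 to -0.27, up to 0.58 m high (its foot is within x 0.57 to 0.76, y -0.55 to -0.32); fixed
- eyelet_press: eyelet press, an obstacle: x 0.71 to 0.88, y -0.05 to 0.07, 0.40 m high; fixed
- bench_vice: vice, an obstacle: x 0.40 to 0.57, y 0.29 to 0.40, 0.12 m high; fixed

How it is judged:
By the outcome, as a careful person would: the job done as asked, in the order asked, and still so for the second after the job is handed in, with the robot touching nothing.
Of fresh_0, fresh_1, fresh_2 only 2 to 3 are there at a start; the rules pass over those that are not, and their reading is None.
Of dry_0, dry_1 only 1 to 2 are there at a start; the rules pass over those that are not, and their reading is None.
At some moment in a run one of fresh_0, fresh_1, fresh_2, dry_0, dry_1 may be knocked a few centimetres aside while the robot is not near it.
Once in a run the grip may slacken for a moment while it holds something.
It also fails if it takes over 210 s, if anything falls off the work surface, if the arm or the gripper's body presses on something with over 40 N, if the wrist force passes 120 N, or if a joint passes its speed limit or range.

## Robot

A 6-joint arm with a two-finger parallel gripper is mounted at the origin on a cart in front of the work surface, level with it; the furniture and walls round the work are solid. World frame = base frame: x ahead of the robot, y to its left, z up, the work surface at z = 0. Lengths are in mm, angles in rad, forces in N, time in s.
With the tool pointing down it reaches from about 375 to 925 mm from the base axis. Payload 5.7 kg.
Tool frame: the origin (TCP) lies midway between the tips of the shut fingers; the grasp point (between the pads) lies 19 mm behind it; z points along the fingers, y is the line along which they close (so a half turn about z gives the same grasp; the last joint's range is limited). The gripper opens to 85 mm and grips with 20 to 120 N. Pads are 22 mm wide; open, the fingers measure 114 mm over their backs; the gripper's body (76 mm by 85 mm) begins 54 mm behind the grasp point. The pads swing forward as they close: fully open they stand 13 mm farther back than shut.
Start: joints at [-1.326, 0.359, 1.51, -0, 1.272, -0.115], TCP at [211.236, -561.554, 231.267] pointing down, gripper open.
Joint ranges: [-2.97, 2.97], [-1.01, 2.36], [0.21, 2.38], [-0.96, 4.11], [0.2, 2.71], [-2.98, 2.98]. Speed limits (rad/s): [2.39, 2.39, 3.14, 3.14, 3.14, 3.14].

## Interface

Orientations are given as a rotation vector (axis times angle).
In Python, from rig import manip gives the robot as it stands. The module is installed in compiled form; this text tells all that it offers.
- The arm moves only by the tool carry_out, never from a script. Its argument "motion" is a list of rows, each an object with "dp": the shift along the tool's x, y, z in cm, a list of three; "twist": the turn about the tool's z in degrees; "fingers": the opening, from 0 (shut) to 1 (fully open). In form: [{"dp": [dx, dy, dz], "twist": twist, "fingers": fingers}, ...]. A call has 1 to 8 rows; each row is the pose to reach, as a shift and turn from the pose commanded when the call began, along the tool's axes at that moment; what a row does not reach only later rows make up. A row lasts 1/8 s, in which the tool goes at most 62.5 mm and 10.7 degrees, less where a joint would pass 70% of its speed; a pose out of reach is approached as far as the arm can. A call with a gripper value outside its range is refused whole. The fingers move at their own pace and stop on an object; "force" is the grip in N (left out, the last holds). Time passes only in rows, so rows that repeat a pose let the fingers close. It gives the time, the measured TCP pose, the force, the opening and the grip force at its end, in the units of the state.
- manip.get_obs(): the state, without advancing time (a new reading comes with each control period).
- manip.camera(name): name is "scene" or "top"; returns the picture (420x560x3 uint8, red, green, blue); there is no depth.
- manip.get_calibration(name): a dict with "mtx" (3x3 intrinsics, pixels), "extrinsics" (4x4, takes a point from camera to world coordinates). Camera axes: x right, y up, looking along -z (the intrinsics and any distortion apply to the point x, -y, -z); pixel columns grow to the right and rows downward; lengths in mm; the calibration is good to about 2 mm. A picture is of the moment at which its call begins. get_calibration takes no time and is no camera call.
- manip.finish_job(): hands the job in; it is judged then, once.
The state is a dict: "time_s": time; "qpos": joint angles; "joint_velocities": joint speeds; "effort": joint torques, N m; "tool_pos": TCP position; "tool_rot": TCP orientation; "contact_force": force on the tool from outside, world axes, zero at the start; "wrist_torque": the same for the moment, N m; "width": finger opening in mm; "grip_force": force on a finger pad.
Only numpy, scipy, OpenCV 4.12 (cv2) and the standard library are available. Lean on these libraries where they do the work, as an engineer would, in place of code of your own. Each camera call takes 0.05 s, during which the arm holds its last target. There are 200 camera calls.

## Working session

There is one attempt and no reset: what is moved stays moved. The work goes in short steps, Python scripts to look and compute and a tool call to move; the robot and the scene stay as the last step left them, time stands still between calls to the robot, and variables do not carry over. Pictures are saved under pics/ and viewed, at most 14 in all, crops included, and the job is handed in when it is done.

Besides the shell and the picture viewer there is one more tool, called after "Request:" by a JSON object that holds its "method" and its "body", one argument or row to a line. carry_out: Moves the arm, as the interface text tells. Its arguments: {"type":"object","properties":{"motion":{"type":"array","items":{"type":"object","properties":{"dp":{"type":"array","items":{"type":"number"}},"twist":{"type":"number"},"fingers":{"type":"number"}}}},"force":{"type":"number"}},"required":["motion"]}

```bash
mkdir -p pics; python3 - <<'E'
from rig import manip
import cv2
o=manip.get_obs();print(o)
for n in("scene","top"):
    im=manip.camera(n);cv2.imwrite(f"pics/{n}0.png",im[:,:,::-1])
    c=manip.get_calibration(n);print(n,c)
E
```

```text
{'time_s': 0.0, 'qpos': array([-1.32611115e+00,  3.59499360e-01,  1.51146083e+00, -2.16251798e-05,
        1.27250550e+00, -1.15104461e-01]), 'joint_velocities': array([0.00025345, 0.00017785, 0.00011877, 0.00024288, 0.00111876,
       0.0010411 ]), 'effort': array([ 1.00778416e-03, -5.27622342e+01, -2.78618288e+01, -2.95176878e-04,
        1.33872571e-02,  6.49628724e-07]), 'tool_pos': array([ 211.0590603 , -560.9064319 ,  230.44615019]), 'tool_rot': array([-3.08905583e+00, -5.61788544e-01,  2.22748998e-04]), 'contact_force': array([-0.58804307, -0.13610928, -0.01596018]), 'wrist_torque': array([-0.01484546,  0.04444041, -0.01578302]), 'grip_force': 0.0, 'width': 85.35105856623206}
scene {'mtx': array([[536.09437913,   0.        , 282.57678064],
       [  0.        , 536.09437913, 199.04230513],
       [  0.        ,   0.        ,   1.        ]]), 'extrinsics': array([[ 7.56020747e-01,  2.95579609e-01, -5.84007984e-01,
        -2.57491605e+02],
       [-6.54286294e-01,  3.66477779e-01, -6.61516049e-01,
        -9.90581359e+02],
       [ 1.84952941e-02,  8.82228277e-01,  4.70458491e-01,
         7.98360255e+02],
       [ 0.00000000e+00,  0.00000000e+00,  0.00000000e+00,
         1.00000000e+00]])}
top {'mtx': array([[513.20648146,   0.        , 279.93916719],
       [  0.        , 513.20648146, 213.91267751],
       [  0.        ,   0.        ,   1.        ]]), 'extrinsics': array([[-2.74595370e-02,  9.94473740e-01, -1.01330915e-01,
         4.45985702e+02],
       [-9.99611081e-01, -2.78110243e-02, -2.05737617e-03,
        -1.19754916e+01],
       [-4.86412312e-03,  1.01235011e-01,  9.94850648e-01,
         1.50288792e+03],
       [ 0.00000000e+00,  0.00000000e+00,  0.00000000e+00,
         1.00000000e+00]])}
```

View pics/scene0.png

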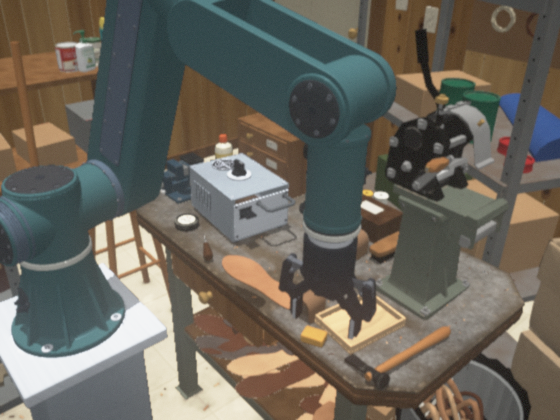

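View pics/top0.png

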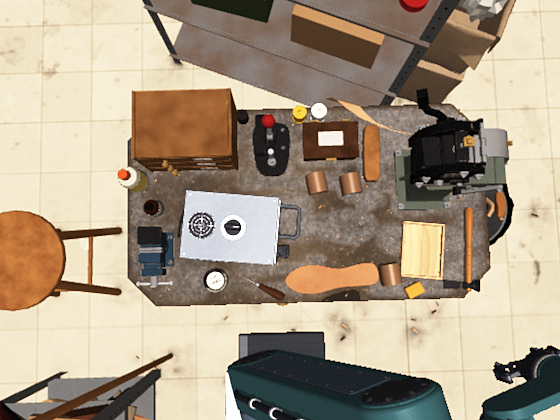

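The top view shows the cabinet at (230,227), with its handle at (290,221) and thumb pad at (283,252). Fresh counters are at (317,182), (350,182) and (390,273), the tray is at (423,250), and the knob is at (233,227). I'll enlarge the middle to get corners.

```bash
cat > h.py <<'E'
import numpy as np,cv2
from rig import manip
from scipy.spatial.transform import Rotation as R
def ray(n,uv):
    c=manip.get_calibration(n);K=c["mtx"];E=c["extrinsics"]
    d=np.linalg.inv(K)@[uv[0],uv[1],1];d=E[:3,:3]@[d[0],-d[1],-d[2]]
    return E[:3,3],d
def pt(n,uv,z):
    o,d=ray(n,uv);return (o+d*(z-o[2])/d[2]).round(1)
def px(n,p):
    c=manip.get_calibration(n);K=c["mtx"];E=c["extrinsics"]
    q=E[:3,:3].T@(np.array(p)-E[:3,3]);q=K@[q[0],-q[1],-q[2]];return (q[:2]/q[2]).round(1)
def shot(n,f,x0=0,y0=0,x1=560,y1=420,s=1):
    im=manip.camera(n);b=im[y0:y1,x0:x1,::-1]
    cv2.imwrite("pics/"+f,cv2.resize(b,None,fx=s,fy=s,interpolation=cv2.INTER_CUBIC));return im
def brown(im,x0,y0,x1,y1,lo=(5,70,70),hi=(18,200,255)):
    h=cv2.cvtColor(im[y0:y1,x0:x1],cv2.COLOR_RGB2HSV);m=cv2.inRange(h,lo,hi)
    m=cv2.morphologyEx(m,cv2.MORPH_OPEN,np.ones((3,3)))
    cs=[c for c in cv2.findContours(m,0,2)[0] if cv2.contourArea(c)>120]
    out=[]
    for c in cs:
        r=cv2.minAreaRect(c);out.append(((r[0][0]+x0,r[0][1]+y0),r[1],r[2],cv2.boxPoints(r)+[x0,y0]))
    return out
def tool():
    o=manip.get_obs();Rm=R.from_rotvec(o["tool_rot"]).as_matrix()
    return o["tool_pos"],Rm
def go(p,yaw=None):
    """shift in cm along tool axes to reach p; twist deg so tool y lies along world angle yaw(deg)"""
    t,Rm=tool();d=Rm.T@(np.array(p)-t)/10
    a=np.degrees(np.arctan2(Rm[1,1],Rm[0,1]))
    print("TCP",t.round(1),"y-axis ang",a.round(1),"dp cm",d.round(2),"" if yaw is None else "twist %.1f"%(-(((yaw-a+90)%180)-90)))
E
python3 - <<'E'
from h import *
im=shot("top","t1.png",170,150,490,310,2.5)
for b in brown(im,295,165,410,295): print(np.round(b[0],1),np.round(b[1],1),round(b[2],1),b[3].round(1).tolist(),pt("top",b[0],62))
E
```

```text
[348.5 266. ] [ 56. 107.] 90.0 [[295.0, 238.0], [402.0, 238.0], [402.0, 294.0], [295.0, 294.0]] [ 441.3 -196.3   62. ]
[390.3 214.3] [36.1 26.9] 45.0 [[368.0, 211.0], [387.0, 192.0], [412.5, 217.5], [393.5, 236.5]] [ 583.1 -319.8   62. ]
[350.5 179.8] [27.3 19.4] 78.7 [[338.3, 168.3], [357.3, 164.5], [362.7, 191.3], [343.6, 195.1]] [ 684.5 -211.8   62. ]
[372.  172.5] [15. 16.] 90.0 [[364.0, 165.0], [380.0, 165.0], [380.0, 180.0], [364.0, 180.0]] [ 703.7 -273.9   62. ]
[321.5 186.4] [59.3 39.4] 68.5 [[292.3, 166.1], [328.9, 151.6], [350.7, 206.7], [314.0, 221.2]] [ 667.9 -128.9   62. ]
```

View pics/t1.png

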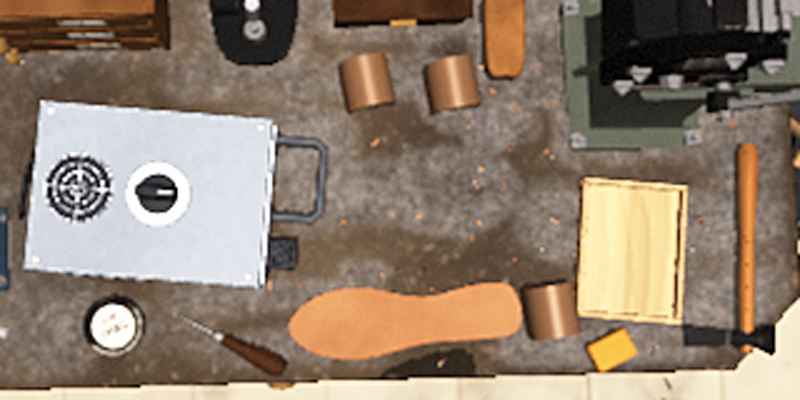

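The enlarged crop gives the cabinet top corners at (41,100), (277,120), (263,288) and (26,270). The handle bar is at x≈322, y 142–218, and the pad is at (284,253). The three counters are at (367,81), (452,82) and (551,310), with their open ends roughly up/down in the picture. The tray corners are (582,178), (687,186), (683,325) and (578,318), and the knob lies along the cabinet's axis.

```bash
python3 - <<'E'
from h import *
c=lambda x,y:(170+x/2.5,150+y/2.5)
C=[pt("top",c(*q),142) for q in[(41,100),(277,120),(263,288),(26,270)]]
print(C,np.mean(C,0))
print("len",np.linalg.norm(C[0]-C[1]),np.linalg.norm(C[1]-C[2]))
for a,b in((0,1),(3,2),(2,1),(3,0)):
    d=C[b]-C[a];print("dir",np.degrees(np.arctan2(d[1],d[0])).round(1))
T=[pt("top",c(*q),22) for q in[(582,178),(687,186),(683,325),(578,318)]];print("tray",T,np.mean(T,0))
for a,b in((0,1),(3,2),(2,1),(3,0)):
    d=T[b]-T[a];print("dir",np.degrees(np.arctan2(d[1],d[0])).round(1),np.linalg.norm(d).round(0))
print("handle",pt("top",c(323,180),115),pt("top",c(322,143),115),pt("top",c(318,219),115),"pad",pt("top",c(284,253),100),"knob",pt("top",c(158,193),186))
im=manip.camera("top")
hs=cv2.cvtColor(im,cv2.COLOR_RGB2HSV)
for q in[(367,81),(452,82),(551,310)]:
    u,v=c(*q);print(hs[int(v),int(u)],pt("top",(u,v),62))
E
```

```text
[array([656. , 239.7, 142. ]), array([627.3, -12.6, 142. ]), array([449. ,   7.1, 142. ]), array([474.8, 257.2, 142. ])] [551.775 122.85  142.   ]
len 253.92711552727093 179.38500494745927
dir -96.5
dir -95.9
dir -6.3
dir -5.5
tray [array([ 565.7, -363.6,   22. ]), array([ 553.1, -484.3,   22. ]), array([ 394. , -470.2,   22. ]), array([ 405.2, -350.7,   22. ])] [ 479.5 -417.2   22. ]
dir -96.0 121.0
dir -95.4 120.0
dir -5.1 160.0
dir -4.6 161.0
handle [563.8 -60.7 115. ] [604.3 -60.9 115. ] [521.7 -54.  115. ] pad [486.4 -16.2 100. ] knob [549.1 111.9 186. ]
[ 14 100 230] [ 679.7 -116.1   62. ]
[ 14 107 222] [ 675.8 -212.4   62. ]
[ 13 108 224] [ 415.9 -312.    62. ]
```

```bash
python3 - <<'E'
from h import *
go([560,-120,230],-96)
E
```

```text
TCP [ 211.2 -561.2  230.7] y-axis ang -69.4 dp cm [ 48.18 -29.01   0.11] twist 26.6
```

Request:
{"method": "carry_out", "body": {
  "motion": [
    {"dp": [48.2, -29, 0], "twist": 26.6, "fingers": 0.5},
    {"dp": [48.2, -29, 0], "twist": 26.6, "fingers": 0.5},
    {"dp": [48.2, -29, 0], "twist": 26.6, "fingers": 0.5},
    {"dp": [48.2, -29, 0], "twist": 26.6, "fingers": 0.5},
    {"dp": [48.2, -29, 0], "twist": 26.6, "fingers": 0.5},
    {"dp": [48.2, -29, 0], "twist": 26.6, "fingers": 0.5},
    {"dp": [48.2, -29, 0], "twist": 26.6, "fingers": 0.5},
    {"dp": [48.2, -29, 0], "twist": 26.6, "fingers": 0.5}
  ],
  "force": 40
}}

```text
time_s: 1.2
tool_pos: [521.0, -169.6, 231.4]
tool_rot: [3.137, -0.164, 0.0]
contact_force: [0.4, -0.9, 0.2]
width: 42.8
grip_force: 0.0
```

```bash
python3 - <<'E'
from h import *
shot("scene","s2.png",150,120,430,330,2.5)
go([564,-61,170],-96)
go([564,-61,95],-96)
print(px("scene",[564,-61,112]),px("scene",[604,-62,112]),px("scene",[522,-54,112]))
E
```

```text
TCP [ 525.4 -163.4  231.5] y-axis ang -95.8 dp cm [  2.77 -10.55   6.21] twist 0.2
TCP [ 525.4 -163.4  231.5] y-axis ang -95.8 dp cm [  2.75 -10.51  13.71] twist 0.2
[282.6 207.4] [294.1 203. ] [268.7 211.3]
```

View pics/s2.png

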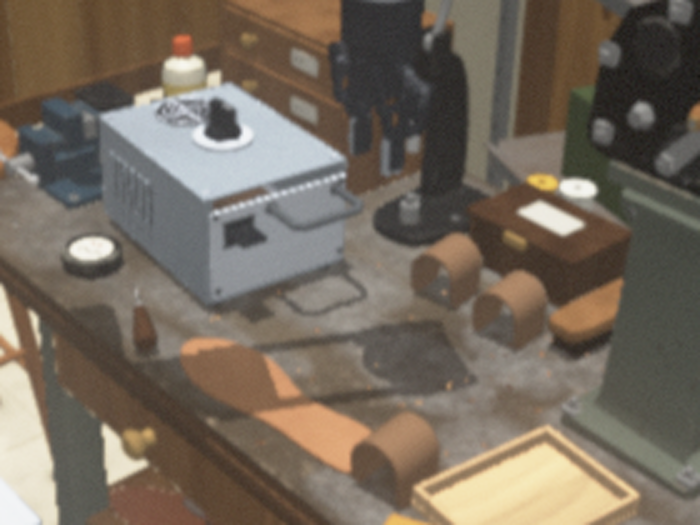

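The handle bar's middle is at crop (330,216), which matches the prediction. The three fresh counters are standing and the drawer is closed.

Request:
{"method": "carry_out", "body": {
  "motion": [
    {"dp": [2.75, -10.5, 6.2], "twist": 0.2, "fingers": 0.5},
    {"dp": [2.75, -10.5, 6.2], "twist": 0.2, "fingers": 0.5},
    {"dp": [2.75, -10.5, 6.2], "twist": 0.2, "fingers": 0.5},
    {"dp": [2.75, -10.5, 10], "twist": 0.2, "fingers": 0.5},
    {"dp": [2.75, -10.5, 13.7], "twist": 0.2, "fingers": 0.5},
    {"dp": [2.75, -10.5, 13.7], "twist": 0.2, "fingers": 0},
    {"dp": [2.75, -10.5, 13.7], "twist": 0.2, "fingers": 0},
    {"dp": [2.75, -10.5, 13.7], "twist": 0.2, "fingers": 0}
  ],
  "force": 40
}}

```text
time_s: 2.25
tool_pos: [558.0, -70.4, 95.1]
tool_rot: [3.137, -0.17, -0.0]
contact_force: [-1.9, -1.0, -5.1]
width: 8.3
grip_force: 39.1
```

```bash
python3 - <<'E'
from h import *
o=manip.get_obs();print(o["width"],o["grip_force"],o["contact_force"])
t,_=tool();go(t+223*np.array([-.106,-.994,0]))
E
```

```text
8.331545280566827 39.0788733959198 [-1.86762598 -0.97288302 -5.06347039]
TCP [558.  -70.4  95.1] y-axis ang -96.2 dp cm [4.000e-02 2.229e+01 1.000e-02]
```

Request:
{"method": "carry_out", "body": {
  "motion": [
    {"dp": [0, 3, 0], "twist": 0, "fingers": 0},
    {"dp": [0, 6, 0], "twist": 0, "fingers": 0},
    {"dp": [0, 9, 0], "twist": 0, "fingers": 0},
    {"dp": [0, 12, 0], "twist": 0, "fingers": 0},
    {"dp": [0, 15, 0], "twist": 0, "fingers": 0},
    {"dp": [0, 17.5, 0], "twist": 0, "fingers": 0},
    {"dp": [0, 19.5, 0], "twist": 0, "fingers": 0},
    {"dp": [0, 20.5, 0], "twist": 0, "fingers": 0}
  ]
}}

```text
time_s: 3.25
tool_pos: [535.8, -274.1, 95.1]
tool_rot: [-3.136, 0.171, 0.0]
contact_force: [-2.3, 4.5, 1.0]
width: 8.6
grip_force: 40.4
```

Request:
{"method": "carry_out", "body": {
  "motion": [
    {"dp": [0, 0.5, 0], "twist": 0, "fingers": 0},
    {"dp": [0, 1, 0], "twist": 0, "fingers": 0},
    {"dp": [0, 1.5, 0], "twist": 0, "fingers": 0},
    {"dp": [0, 1.5, 0], "twist": 0, "fingers": 0}
  ]
}}

```text
time_s: 3.75
tool_pos: [534.6, -284.3, 95.0]
tool_rot: [-3.131, 0.17, 0.001]
contact_force: [-0.5, 15.7, 6.0]
width: 8.3
grip_force: 41.1
```

Request:
{"method": "carry_out", "body": {
  "motion": [
    {"dp": [0, -0.5, 0], "twist": 0, "fingers": 0},
    {"dp": [0, -1.2, 0], "twist": 0, "fingers": 0},
    {"dp": [0, -1.2, 0], "twist": 0, "fingers": 0}
  ]
}}

```text
time_s: 4.12
tool_pos: [535.4, -278.1, 95.1]
tool_rot: [3.133, -0.166, -0.001]
contact_force: [-6.5, -4.2, 0.2]
width: 8.4
grip_force: 40.7
```

Request:
{"method": "carry_out", "body": {
  "motion": [
    {"dp": [0, -0.6, 0], "twist": 0, "fingers": 0},
    {"dp": [0, -0.6, 0], "twist": 0, "fingers": 0}
  ]
}}

```text
time_s: 4.38
tool_pos: [535.5, -277.6, 95.1]
tool_rot: [3.125, -0.164, -0.001]
contact_force: [-10.9, -22.7, -5.2]
width: 8.2
grip_force: 40.5
```

Locked: 22 N now moves it only 0.5 mm. I'll ease off, let go, rise and look.

Request:
{"method": "carry_out", "body": {
  "motion": [
    {"dp": [0, 0.7, 0], "twist": 0, "fingers": 0},
    {"dp": [0, 0.7, 0], "twist": 0, "fingers": 0.4},
    {"dp": [0, 0.7, 0], "twist": 0, "fingers": 0.4},
    {"dp": [0, 0.7, 0], "twist": 0, "fingers": 0.4},
    {"dp": [0, 0.7, -6], "twist": 0, "fingers": 0.4},
    {"dp": [-4, 0.7, -12], "twist": 0, "fingers": 0.5},
    {"dp": [-10, 2.7, -15], "twist": 0, "fingers": 0.8},
    {"dp": [-16, 6.7, -15], "twist": 0, "fingers": 0.9}
  ]
}}

```text
time_s: 5.38
tool_pos: [391.7, -310.8, 245.1]
tool_rot: [3.133, -0.164, 0.007]
contact_force: [0.7, -0.6, 0.1]
width: 76.3
grip_force: 0.0
```

```bash
python3 - <<'E'
from h import *
im=shot("top","t3.png",170,150,490,310,2.5)
E
```

```text
(no output)
```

View pics/t3.png

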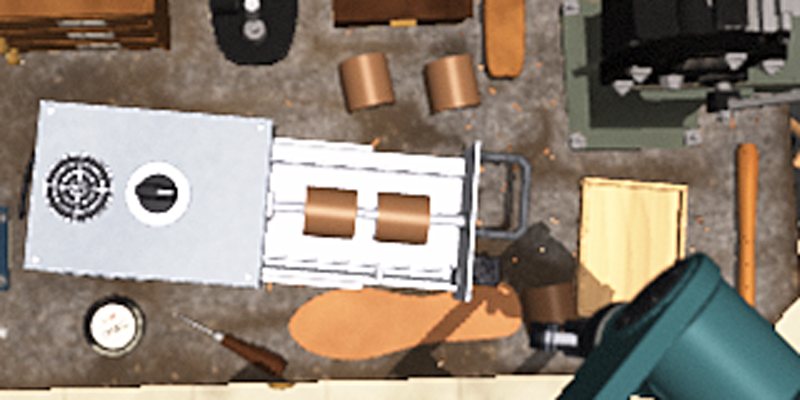

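Two dry counters hang at crop (331,212) and (404,218), the bar runs (275,210) to (463,221), and the front panel is at x≈473.

```bash
cat >> h.py <<'E'
c=lambda x,y:(170+x/2.5,150+y/2.5)
E
python3 - <<'E'
from h import *
im=manip.camera("top")
for b in brown(im,280,215,352,252,lo=(5,60,60)): print(np.round(b[0],1),np.round(b[1],1),round(b[2],1),pt("top",b[0],103))
print(pt("top",c(331,212),106),pt("top",c(404,218),106))
print("bar",pt("top",c(276,210),104),pt("top",c(462,220),104),"panel",pt("top",c(477,143),125),pt("top",c(466,298),125),"pad",pt("top",c(487,268),100))
go([533,-105,185],-6)
E
```

```text
[330.8 237. ] [20.8 19.6] 3.8 [ 521.5 -146.1  103. ]
[302.  234.5] [19. 20.] 90.0 [530.4 -67.7 103. ]
[529.4 -68.7 106. ] [ 520.6 -147.9  106. ]
bar [533.4  -8.8 104. ] [ 516.8 -211.2  104. ] panel [ 598.4 -227.9  125. ] [ 432.4 -208.9  125. ] pad [ 464.  -236.7  100. ]
TCP [ 387.4 -311.8  243.6] y-axis ang -96.4 dp cm [ 12.18 -22.18   5.8 ] twist 89.6
```

```bash
cat >> h.py <<'E'
def go(p,yaw=None):
    t,Rm=tool();d=Rm.T@(np.array(p,float)-t)/10
    a=np.degrees(np.arctan2(Rm[1,1],Rm[0,1]))
    s="" if yaw is None else "twist %.1f"%(-(((yaw-a+180)%360)-180))
    o=manip.get_obs();print("TCP",t.round(1),"yang",a.round(1),"q1,q6",np.degrees(o["qpos"][[0,5]]).round(0),"dp",d.round(2),s,"w",round(o["width"],1),"grip",round(o["grip_force"]))
E
python3 - <<'E'
from h import *
go([521,-147,180],-6)
go([521,-147,56],-6)
E
```

```text
TCP [ 387.4 -311.8  243.6] yang -96.4 q1,q6 [-47.  50.] dp [ 11.46 -17.88   6.31] twist -90.4 w 77.1 grip 0
TCP [ 387.4 -311.8  243.6] yang -96.4 q1,q6 [-47.  50.] dp [ 11.46 -17.91  18.71] twist -90.4 w 77.1 grip 0
```

Request:
{"method": "carry_out", "body": {
  "motion": [
    {"dp": [3, -6, 2], "twist": -11, "fingers": 1},
    {"dp": [7, -12, 4], "twist": -22, "fingers": 1},
    {"dp": [11.5, -17.9, 5], "twist": -33, "fingers": 1},
    {"dp": [11.5, -17.9, 5], "twist": -44, "fingers": 1},
    {"dp": [11.5, -17.9, 5], "twist": -90.4, "fingers": 1},
    {"dp": [11.5, -17.9, 5], "twist": -90.4, "fingers": 1},
    {"dp": [11.5, -17.9, 5], "twist": -90.4, "fingers": 1},
    {"dp": [11.5, -17.9, 5], "twist": -90.4, "fingers": 1}
  ]
}}

```text
time_s: 6.48
tool_pos: [525.5, -143.8, 192.0]
tool_rot: [-2.404, -2.023, -0.001]
contact_force: [0.3, -0.0, -0.4]
width: 85.6
grip_force: 0.0
```

```bash
python3 - <<'E'
from h import *
go([521,-147,140],-6)
go([521,-147,56],-6)
E
```

```text
TCP [ 525.5 -143.8  192. ] yang -9.8 q1,q6 [-23. -13.] dp [-0.4  -0.39  5.2 ] twist -3.8 w 85.6 grip 0
TCP [ 525.5 -143.8  192. ] yang -9.8 q1,q6 [-23. -13.] dp [-0.4  -0.39 13.6 ] twist -3.8 w 85.6 grip 0
```

Request:
{"method": "carry_out", "body": {
  "motion": [
    {"dp": [-0.4, -0.4, 3], "twist": -4, "fingers": 1},
    {"dp": [-0.4, -0.4, 7], "twist": -4, "fingers": 1},
    {"dp": [-0.4, -0.4, 11], "twist": -4, "fingers": 1},
    {"dp": [-0.4, -0.4, 13.6], "twist": -4, "fingers": 1},
    {"dp": [-0.4, -0.4, 13.6], "twist": -4, "fingers": 0.5},
    {"dp": [-0.4, -0.4, 13.6], "twist": -4, "fingers": 0.5},
    {"dp": [-0.4, -0.4, 13.6], "twist": -4, "fingers": 0.5},
    {"dp": [-0.4, -0.4, 13.6], "twist": -4, "fingers": 0.5}
  ],
  "force": 30
}}

```text
time_s: 7.48
tool_pos: [520.9, -148.2, 57.3]
tool_rot: [2.338, 2.096, 0.001]
contact_force: [-0.8, -0.8, -0.7]
width: 58.4
grip_force: 32.0
```

Request:
{"method": "carry_out", "body": {
  "motion": [
    {"dp": [0, 0, -3], "twist": 0, "fingers": 0.5},
    {"dp": [0, 0, -7], "twist": 0, "fingers": 0.5},
    {"dp": [0, 0, -12], "twist": 0, "fingers": 0.5},
    {"dp": [0, 0, -14], "twist": 0, "fingers": 0.5},
    {"dp": [0, 0, -14], "twist": 0, "fingers": 0.5}
  ]
}}

```text
time_s: 8.1
tool_pos: [521.5, -148.5, 198.5]
tool_rot: [2.336, 2.094, 0.003]
contact_force: [0.0, -0.5, 0.3]
width: 58.5
grip_force: 32.3
```

```bash
python3 - <<'E'
from h import *
go([511.5,-414,160],-95)
go([511.5,-414,20],-95)
E
```

```text
TCP [ 521.5 -148.5  198.5] yang -6.2 q1,q6 [-23. -17.] dp [-26.49   1.88   3.9 ] twist 88.8 w 58.5 grip 32
TCP [ 521.5 -148.5  198.5] yang -6.2 q1,q6 [-23. -17.] dp [-26.47   1.81  17.9 ] twist 88.8 w 58.5 grip 32
```

```bash
python3 - <<'E'
from h import *
go([450,-419,160],-95)
go([503.4,-419.3,60],-95)
E
```

```text
TCP [ 521.5 -148.5  198.5] yang -6.2 q1,q6 [-23. -17.] dp [-27.66  -4.18   3.87] twist 88.8 w 58.5 grip 32
TCP [ 521.5 -148.5  198.5] yang -6.2 q1,q6 [-23. -17.] dp [-27.09   1.08  13.89] twist 88.8 w 58.5 grip 32
```

Request:
{"method": "carry_out", "body": {
  "motion": [
    {"dp": [-5, -3, 0], "twist": 11, "fingers": 0.5},
    {"dp": [-10, -4, 0], "twist": 22, "fingers": 0.5},
    {"dp": [-15, -4.2, 0], "twist": 33, "fingers": 0.5},
    {"dp": [-20, -4.2, 2], "twist": 44, "fingers": 0.5},
    {"dp": [-25, -4.2, 3], "twist": 55, "fingers": 0.5},
    {"dp": [-27.7, -4.2, 4], "twist": 88.8, "fingers": 0.5},
    {"dp": [-27.7, -4.2, 4], "twist": 88.8, "fingers": 0.5},
    {"dp": [-27.7, -4.2, 4], "twist": 88.8, "fingers": 0.5}
  ]
}}

```text
time_s: 9.1
tool_pos: [447.1, -418.3, 154.0]
tool_rot: [-3.138, 0.071, 0.004]
contact_force: [0.3, 0.4, -0.7]
width: 58.5
grip_force: 32.0
```

```bash
python3 - <<'E'
from h import *
go([503.4,-419.3,60],-95)
go([503.4,-419.3,20.5],-95)
E
```

```text
TCP [ 447.1 -418.3  154. ] yang -92.6 q1,q6 [-50.  43.] dp [ 5.65 -0.14  9.39] twist 2.4 w 58.5 grip 32
TCP [ 447.1 -418.3  154. ] yang -92.6 q1,q6 [-50.  43.] dp [ 5.66 -0.13 13.34] twist 2.4 w 58.5 grip 32
```

Request:
{"method": "carry_out", "body": {
  "motion": [
    {"dp": [5.6, -0.1, 4], "twist": 2.5, "fingers": 0.5},
    {"dp": [5.6, -0.1, 8], "twist": 2.5, "fingers": 0.5},
    {"dp": [5.6, -0.1, 11], "twist": 2.5, "fingers": 0.5},
    {"dp": [5.6, -0.1, 13], "twist": 2.5, "fingers": 0.5},
    {"dp": [5.6, -0.1, 13.3], "twist": 2.5, "fingers": 0.5},
    {"dp": [5.6, -0.1, 13.3], "twist": 2.5, "fingers": 0.5}
  ]
}}

```text
time_s: 9.85
tool_pos: [504.4, -420.2, 23.7]
tool_rot: [3.139, -0.129, 0.001]
contact_force: [-0.4, 0.4, -0.6]
width: 58.6
grip_force: 32.2
```

Request:
{"method": "carry_out", "body": {
  "motion": [
    {"dp": [0, 0, 0], "twist": 0, "fingers": 0.82},
    {"dp": [0, 0, 0], "twist": 0, "fingers": 0.82},
    {"dp": [0, 0, 0], "twist": 0, "fingers": 0.82},
    {"dp": [0, 0, -4], "twist": 0, "fingers": 0.82},
    {"dp": [0, 0, -9], "twist": 0, "fingers": 0.9},
    {"dp": [-5, -3, -14], "twist": 0, "fingers": 1},
    {"dp": [-7, -9, -16], "twist": 0, "fingers": 1},
    {"dp": [-8, -15, -17], "twist": 0, "fingers": 1}
  ]
}}

```text
time_s: 10.85
tool_pos: [438.0, -276.6, 192.2]
tool_rot: [3.137, -0.132, 0.004]
contact_force: [-0.4, -0.1, 0.2]
width: 85.5
grip_force: 0.0
```

```bash
python3 - <<'E'
from h import *
im=shot("top","t4.png",170,150,490,310,2.5)
for b in brown(im,280,215,352,252,lo=(5,60,60)): print(np.round(b[0],1),np.round(b[1],1),round(b[2],1),pt("top",b[0],103))
go([529.5,-69,190],-6)
E
```

```text
[302.  234.5] [19. 20.] 90.0 [530.4 -67.7 103. ]
TCP [ 435.4 -268.3  192.4] yang -94.7 q1,q6 [-40.  55.] dp [  7.75 -20.63   0.34] twist -88.7 w 85.3 grip 0
```

View pics/t4.png

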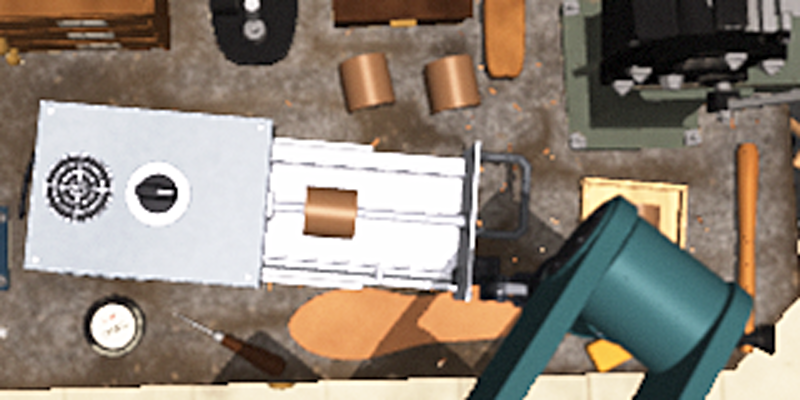

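One dry counter is left on the bar at crop (331,212). The other is in the tray near (650,215), partly hidden by the arm.

Request:
{"method": "carry_out", "body": {
  "motion": [
    {"dp": [2, -5, 0], "twist": -11, "fingers": 1},
    {"dp": [4, -10, 0], "twist": -22, "fingers": 1},
    {"dp": [6, -15, 0], "twist": -33, "fingers": 1},
    {"dp": [7.75, -20.6, 0], "twist": -44, "fingers": 1},
    {"dp": [7.75, -20.6, 0], "twist": -88.7, "fingers": 1},
    {"dp": [7.75, -20.6, 0], "twist": -88.7, "fingers": 1},
    {"dp": [7.75, -20.6, 0], "twist": -88.7, "fingers": 1},
    {"dp": [7.75, -20.6, 0], "twist": -88.7, "fingers": 1}
  ]
}}

```text
time_s: 11.9
tool_pos: [532.7, -78.0, 190.5]
tool_rot: [2.378, 2.053, 0.0]
contact_force: [-0.7, 0.4, 0.3]
width: 85.5
grip_force: 0.0
```

```bash
python3 - <<'E'
from h import *
go([529.5,-69,56],-6)
im=shot("top","t5.png",380,200,460,300,5)
for b in brown(im,395,205,450,290,lo=(5,85,60)): print(np.round(b[0],1),np.round(b[1],1),round(b[2],1),pt("top",b[0],68))
for b in brown(im,280,215,352,252,lo=(5,60,60)): print(np.round(b[0],1),np.round(b[1],1))
E
```

```text
TCP [532.7 -78.  190.5] yang -8.4 q1,q6 [-16.  -7.] dp [ 0.84 -0.45 13.45] twist -2.4 w 85.5 grip 0
[398.  270.5] [27.  6.] 90.0 [ 425.1 -332.3   68. ]
[430.  241.5] [21.  8.] 90.0 [ 503.1 -425.6   68. ]
[419. 241.] [20. 10.] 90.0 [ 505.3 -395.    68. ]
```

View pics/t5.png

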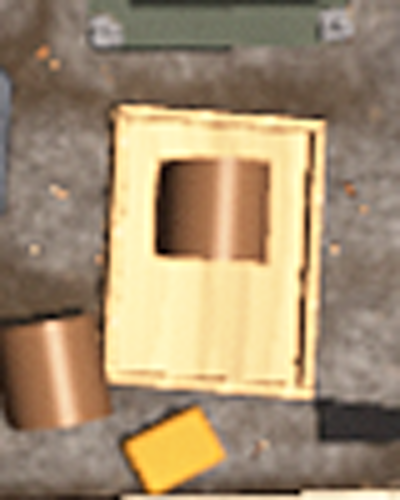

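The first dry counter stands upright in the far half of the tray, at crop (215,208). The near half is free.

Request:
{"method": "carry_out", "body": {
  "motion": [
    {"dp": [0.85, -0.45, 3], "twist": -2.4, "fingers": 1},
    {"dp": [0.85, -0.45, 7], "twist": -2.4, "fingers": 1},
    {"dp": [0.85, -0.45, 11], "twist": -2.4, "fingers": 1},
    {"dp": [0.85, -0.45, 13.4], "twist": -2.4, "fingers": 1},
    {"dp": [0.85, -0.45, 13.4], "twist": -2.4, "fingers": 0.5},
    {"dp": [0.85, -0.45, 13.4], "twist": -2.4, "fingers": 0.5},
    {"dp": [0.85, -0.45, 13.4], "twist": -2.4, "fingers": 0.5},
    {"dp": [0.85, -0.45, 13.4], "twist": -2.4, "fingers": 0.5}
  ]
}}

```text
time_s: 12.95
tool_pos: [530.1, -69.1, 57.4]
tool_rot: [2.34, 2.094, 0.002]
contact_force: [0.3, -0.0, 0.4]
width: 58.3
grip_force: 32.1
```

Request:
{"method": "carry_out", "body": {
  "motion": [
    {"dp": [0, 0, -3], "twist": 0, "fingers": 0.5},
    {"dp": [0, 0, -7], "twist": 0, "fingers": 0.5},
    {"dp": [0, 0, -12], "twist": 0, "fingers": 0.5},
    {"dp": [0, 0, -14], "twist": 0, "fingers": 0.5},
    {"dp": [0, 0, -14], "twist": 0, "fingers": 0.5}
  ]
}}

```text
time_s: 13.58
tool_pos: [530.8, -69.3, 198.6]
tool_rot: [2.338, 2.092, 0.004]
contact_force: [0.2, 0.0, -0.8]
width: 58.6
grip_force: 32.5
```

```bash
python3 - <<'E'
from h import *
go([430,-380,170],-95)
E
```

```text
TCP [530.8 -69.3 198.6] yang -6.3 q1,q6 [-15.  -8.] dp [-32.    -6.6    2.85] twist 88.7 w 58.6 grip 32
```

Request:
{"method": "carry_out", "body": {
  "motion": [
    {"dp": [-5, -1, 0], "twist": 11, "fingers": 0.5},
    {"dp": [-10, -3, 0], "twist": 22, "fingers": 0.5},
    {"dp": [-15, -5, 0], "twist": 33, "fingers": 0.5},
    {"dp": [-20, -6.6, 0], "twist": 44, "fingers": 0.5},
    {"dp": [-25, -6.6, 0], "twist": 55, "fingers": 0.5},
    {"dp": [-30, -6.6, 2], "twist": 88.7, "fingers": 0.5},
    {"dp": [-32, -6.6, 2.8], "twist": 88.7, "fingers": 0.5},
    {"dp": [-32, -6.6, 2.8], "twist": 88.7, "fingers": 0.5}
  ]
}}

```text
time_s: 14.58
tool_pos: [427.0, -380.5, 165.7]
tool_rot: [-3.138, 0.076, 0.004]
contact_force: [-0.6, -0.5, -0.2]
width: 58.3
grip_force: 32.5
```

```bash
python3 - <<'E'
from h import *
go([438.7,-413.6,60],-95)
go([438.7,-413.6,20.5],-95)
E
```

```text
TCP [ 427.  -380.5  165.7] yang -92.8 q1,q6 [-49.  44.] dp [ 1.36  3.27 10.56] twist 2.2 w 58.3 grip 32
TCP [ 427.  -380.5  165.7] yang -92.8 q1,q6 [-49.  44.] dp [ 1.37  3.28 14.51] twist 2.2 w 58.3 grip 32
```

Request:
{"method": "carry_out", "body": {
  "motion": [
    {"dp": [1.35, 3.3, 3], "twist": 2.3, "fingers": 0.5},
    {"dp": [1.35, 3.3, 8], "twist": 2.3, "fingers": 0.5},
    {"dp": [1.35, 3.3, 12], "twist": 2.3, "fingers": 0.5},
    {"dp": [1.35, 3.3, 14], "twist": 2.3, "fingers": 0.5},
    {"dp": [1.35, 3.3, 14.5], "twist": 2.3, "fingers": 0.5},
    {"dp": [1.35, 3.3, 14.5], "twist": 2.3, "fingers": 0.5},
    {"dp": [1.35, 3.3, 14.5], "twist": 2.3, "fingers": 0.5}
  ]
}}

```text
time_s: 15.45
tool_pos: [441.1, -413.6, 23.8]
tool_rot: [3.138, -0.126, 0.001]
contact_force: [-0.8, 0.0, -1.0]
width: 58.0
grip_force: 32.5
```

Request:
{"method": "carry_out", "body": {
  "motion": [
    {"dp": [0, 0, 0], "twist": 0, "fingers": 0.82},
    {"dp": [0, 0, 0], "twist": 0, "fingers": 0.82},
    {"dp": [0, 0, 0], "twist": 0, "fingers": 0.82},
    {"dp": [0, 0, -4], "twist": 0, "fingers": 0.82},
    {"dp": [0, 0, -9], "twist": 0, "fingers": 0.9},
    {"dp": [0, -5, -14], "twist": 0, "fingers": 1},
    {"dp": [0, -11, -16], "twist": 0, "fingers": 1},
    {"dp": [0, -17, -17], "twist": 0, "fingers": 1}
  ]
}}

```text
time_s: 16.45
tool_pos: [454.6, -249.3, 194.1]
tool_rot: [3.137, -0.128, 0.005]
contact_force: [1.0, 1.0, 0.5]
width: 85.7
grip_force: 0.0
```

```bash
python3 - <<'E'
from h import *
im=manip.camera("top")
hs=cv2.cvtColor(im,cv2.COLOR_RGB2HSV)
im=shot("top","t6.png",300,160,460,280,5)
go([680,-116,190],-96)
E
```

```text
TCP [ 453.4 -244.6  193.6] yang -94.4 q1,q6 [-36.  58.] dp [ 21.62 -14.55   0.39] twist 1.6 w 85.5 grip 0
```

View pics/t6.png

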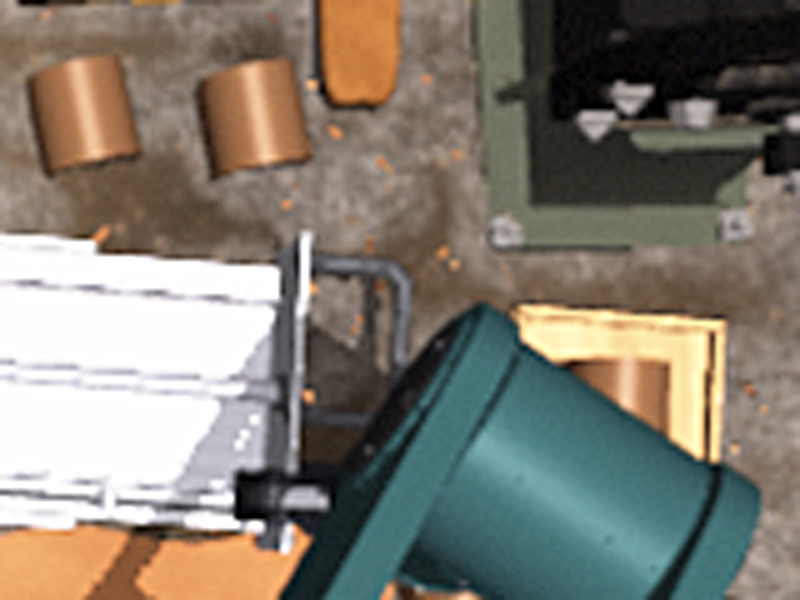

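Fresh A spans crop (32,75), (120,57), (137,155), (48,172), and fresh B spans (202,85), (292,60), (310,158), (215,175). Both are turned about 10°.

```bash
python3 - <<'E'
from h import *
k=lambda x,y:(300+x/5,160+y/5)
for q in ([(32,75),(120,57),(137,155),(48,172)],[(202,85),(292,60),(310,158),(215,175)]):
    P=[pt("top",k(*a),40) for a in q];print(np.mean(P,0).round(1),np.linalg.norm(P[0]-P[1]).round(),np.linalg.norm(P[1]-P[2]).round())
    # ridge midpoint at crown
    m=[(np.array(q[0])+q[1])/2,(np.array(q[2])+q[3])/2];r=[pt("top",k(*a),62) for a in m];d=r[0]-r[1]
    print("ridge mid",np.mean(r,0).round(1),"ydir",np.degrees(np.arctan2(d[1],d[0])).round(1))
go([676,-116,190],-80)
E
```

```text
[ 681.7 -117.8   40. ] 52.0 58.0
ridge mid [ 678.2 -116.2   62. ] ydir 7.6
[ 676.2 -215.8   40. ] 54.0 58.0
ridge mid [ 672.8 -212.8   62. ] ydir 6.9
TCP [ 453.4 -244.6  193.6] yang -94.4 q1,q6 [-36.  58.] dp [ 21.22 -14.52   0.39] twist -14.4 w 85.5 grip 0
```

Request:
{"method": "carry_out", "body": {
  "motion": [
    {"dp": [6, 0, 0], "twist": -4, "fingers": 1},
    {"dp": [11, -4, 0], "twist": -8, "fingers": 1},
    {"dp": [16, -9, 0], "twist": -12, "fingers": 1},
    {"dp": [21.4, -14.5, 0], "twist": -12, "fingers": 1},
    {"dp": [21.4, -14.5, 2], "twist": -12, "fingers": 1},
    {"dp": [21.4, -14.5, 5], "twist": -12, "fingers": 1},
    {"dp": [21.4, -14.5, 6], "twist": -12, "fingers": 1}
  ]
}}

```text
time_s: 17.42
tool_pos: [677.3, -122.2, 129.7]
tool_rot: [-3.134, -0.204, 0.006]
contact_force: [-0.4, 0.9, 0.2]
width: 85.4
grip_force: 0.0
```

```bash
python3 - <<'E'
from h import *
go([679.5,-117,13.5],-82.5)
shot("top","t7.png",290,150,450,270,5)
E
```

```text
TCP [ 677.3 -122.2  129.7] yang -82.6 q1,q6 [-16.  67.] dp [ 0.33 -0.47 11.62] twist -0.1 w 85.4 grip 0
```

View pics/t7.png

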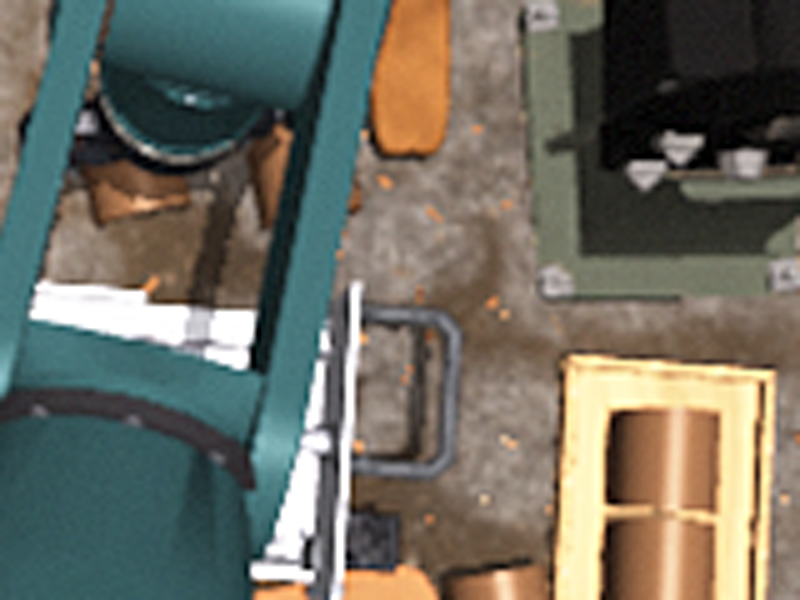

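Both dry counters stand in the tray, and A's near end at crop (138,205) hasn't moved. Going down.

Request:
{"method": "carry_out", "body": {
  "motion": [
    {"dp": [0.3, -0.4, 3], "twist": 0, "fingers": 1},
    {"dp": [0.3, -0.4, 7], "twist": 0, "fingers": 1},
    {"dp": [0.3, -0.4, 10], "twist": 0, "fingers": 1},
    {"dp": [0.3, -0.4, 11.6], "twist": 0, "fingers": 1},
    {"dp": [0.3, -0.4, 11.6], "twist": 0, "fingers": 0.5},
    {"dp": [0.3, -0.4, 11.6], "twist": 0, "fingers": 0.5},
    {"dp": [0.3, -0.4, 11.6], "twist": 0, "fingers": 0.5},
    {"dp": [0.3, -0.4, 11.6], "twist": 0, "fingers": 0.5}
  ]
}}

```text
time_s: 18.48
tool_pos: [682.3, -118.5, 17.8]
tool_rot: [3.134, 0.203, 0.004]
contact_force: [0.3, -0.4, 6.2]
width: 58.9
grip_force: 32.3
```

Request:
{"method": "carry_out", "body": {
  "motion": [
    {"dp": [0, 0, -3], "twist": 0, "fingers": 0.5},
    {"dp": [0, 0, -7], "twist": 0, "fingers": 0.5},
    {"dp": [0, 0, -12], "twist": 0, "fingers": 0.5},
    {"dp": [0, 0, -17], "twist": 0, "fingers": 0.5},
    {"dp": [0, 0, -17.5], "twist": 0, "fingers": 0.5},
    {"dp": [0, 0, -17.5], "twist": 0, "fingers": 0.5}
  ]
}}

```text
time_s: 19.23
tool_pos: [680.9, -118.0, 191.4]
tool_rot: [-3.135, -0.203, -0.0]
contact_force: [-0.0, 0.4, -2.1]
width: 58.9
grip_force: 32.4
```

```bash
python3 - <<'E'
from h import *
go([531.8,-52,175],-6)
E
```

```text
TCP [ 680.9 -118.   191.4] yang -82.6 q1,q6 [-16.  67.] dp [-13.94  -8.47   1.64] twist -76.6 w 58.9 grip 32
```

Request:
{"method": "carry_out", "body": {
  "motion": [
    {"dp": [-4, -2, 0], "twist": -11, "fingers": 0.5},
    {"dp": [-8, -5, 0], "twist": -22, "fingers": 0.5},
    {"dp": [-12, -8, 0], "twist": -33, "fingers": 0.5},
    {"dp": [-14, -8.5, 0], "twist": -44, "fingers": 0.5},
    {"dp": [-14, -8.5, 0], "twist": -55, "fingers": 0.5},
    {"dp": [-14, -8.5, 0], "twist": -66, "fingers": 0.5},
    {"dp": [-14, -8.5, 0.5], "twist": -76.6, "fingers": 0.5},
    {"dp": [-14, -8.5, 0.5], "twist": -76.6, "fingers": 0.5}
  ]
}}

```text
time_s: 20.23
tool_pos: [529.6, -51.5, 184.2]
tool_rot: [-2.332, -2.099, 0.004]
contact_force: [-0.9, 0.1, -0.8]
width: 58.8
grip_force: 32.4
```

```bash
python3 - <<'E'
from h import *
go([531.8,-52,63],-6)
shot("scene","s8.png",210,150,370,270,5)
E
```

```text
TCP [529.6 -51.5 184.2] yang -6.0 q1,q6 [-13.  -7.] dp [-0.03  0.28 12.12] twist -0.0 w 58.8 grip 32
```

View pics/s8.png

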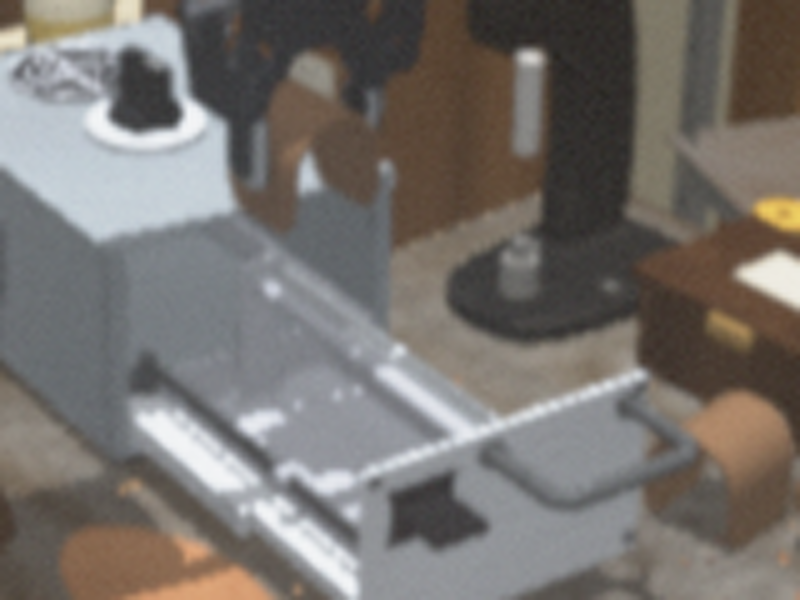

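The counter is gripped upright, open ends along the bar, at crop (320,140). The bar runs from about (260,250) to (490,415).

Request:
{"method": "carry_out", "body": {
  "motion": [
    {"dp": [0, 0.3, 3], "twist": 0, "fingers": 0.5},
    {"dp": [0, 0.3, 6], "twist": 0, "fingers": 0.5},
    {"dp": [0, 0.3, 9], "twist": 0, "fingers": 0.5},
    {"dp": [0, 0.3, 11], "twist": 0, "fingers": 0.5},
    {"dp": [0, 0.3, 12], "twist": 0, "fingers": 0.5},
    {"dp": [0, 0.3, 12.2], "twist": 0, "fingers": 0.5},
    {"dp": [0, 0.3, 12.2], "twist": 0, "fingers": 0.5},
    {"dp": [0, 0.3, 12.2], "twist": 0, "fingers": 0.5}
  ]
}}

```text
time_s: 21.28
tool_pos: [535.0, -52.4, 65.1]
tool_rot: [2.334, 2.101, 0.002]
contact_force: [-0.9, 0.7, -0.9]
width: 58.5
grip_force: 32.4
```

Request:
{"method": "carry_out", "body": {
  "motion": [
    {"dp": [0, 0, 0.2], "twist": 0, "fingers": 0.5},
    {"dp": [0, 0, 0.4], "twist": 0, "fingers": 0.5},
    {"dp": [0, 0, 0.4], "twist": 0, "fingers": 0.5}
  ]
}}

```text
time_s: 21.65
tool_pos: [534.9, -52.5, 61.9]
tool_rot: [2.333, 2.101, 0.002]
contact_force: [-3.2, 0.1, 14.9]
width: 58.6
grip_force: 33.1
```

Request:
{"method": "carry_out", "body": {
  "motion": [
    {"dp": [0, 0, -0.2], "twist": 0, "fingers": 0.5},
    {"dp": [0, 0, -0.2], "twist": 0, "fingers": 0.9},
    {"dp": [0, 0, -0.2], "twist": 0, "fingers": 0.9},
    {"dp": [0, 0, -0.2], "twist": 0, "fingers": 1},
    {"dp": [0, 0, -4], "twist": 0, "fingers": 1},
    {"dp": [0, 0, -9], "twist": 0, "fingers": 1},
    {"dp": [0, 0, -13], "twist": 0, "fingers": 1},
    {"dp": [-3, 3, -13], "twist": 8, "fingers": 1}
  ]
}}

```text
time_s: 22.65
tool_pos: [561.9, -84.2, 193.9]
tool_rot: [2.473, 1.932, 0.005]
contact_force: [2.0, 0.0, -0.4]
width: 85.5
grip_force: 0.0
```

```bash
python3 - <<'E'
from h import *
go([674.5,-214,190],-82.5)
im=manip.camera("top")
for r in ((296,168,400,198),(285,215,352,252)):
  for b in brown(im,*r,lo=(5,60,60)): print(np.round(b[0],1),np.round(b[1],1))
E
```

```text
TCP [561.9 -84.2 193.9] yang -14.0 q1,q6 [-16.  -2.] dp [-9.86 14.07  0.44] twist 68.5 w 85.5 grip 0
[372. 174.] [12. 16.]
[350.5 180. ] [24. 23.]
[316.  172.5] [ 9. 40.]
[293.5 234. ] [18. 13.]
```

Request:
{"method": "carry_out", "body": {
  "motion": [
    {"dp": [-3, 4, 0], "twist": 11, "fingers": 1},
    {"dp": [-6, 8, 0], "twist": 22, "fingers": 1},
    {"dp": [-9.9, 14, 0], "twist": 33, "fingers": 1},
    {"dp": [-9.9, 14, 0], "twist": 44, "fingers": 1},
    {"dp": [-9.9, 14, 0], "twist": 55, "fingers": 1},
    {"dp": [-9.9, 14, 2], "twist": 68.5, "fingers": 1},
    {"dp": [-9.9, 14, 5], "twist": 68.5, "fingers": 1},
    {"dp": [-9.9, 14, 7], "twist": 68.5, "fingers": 1}
  ]
}}

```text
time_s: 23.7
tool_pos: [672.0, -214.7, 118.1]
tool_rot: [-3.134, -0.207, 0.003]
contact_force: [-0.1, 0.7, 0.3]
width: 85.2
grip_force: 0.0
```

```bash
python3 - <<'E'
from h import *
go([674.5,-214,15],-82.5)
im=shot("scene","s9.png",210,160,410,310,4)
E
```

```text
TCP [ 672.  -214.7  118.1] yang -82.4 q1,q6 [-23.  59.] dp [ 0.28 -0.03 10.31] twist 0.1 w 85.2 grip 0
```

View pics/s9.png

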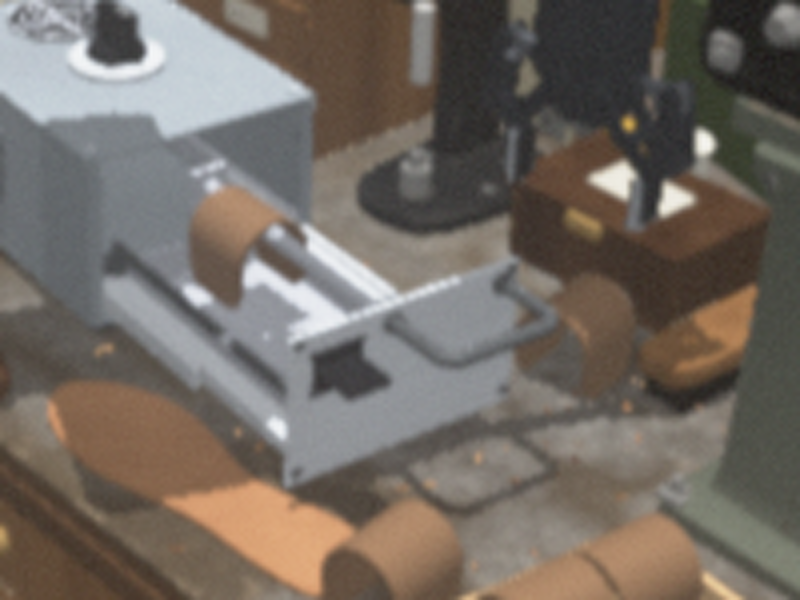

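Fresh A hangs astride the bar at crop (235,240), and B stands under the gripper at (590,330). The chest behind B is close, so I'll grip 8 mm nearer.

Request:
{"method": "carry_out", "body": {
  "motion": [
    {"dp": [-0.5, 0, 3], "twist": 0, "fingers": 1},
    {"dp": [-0.5, 0, 7], "twist": 0, "fingers": 1},
    {"dp": [-0.5, 0, 9], "twist": 0, "fingers": 1},
    {"dp": [-0.5, 0, 10.3], "twist": 0, "fingers": 1},
    {"dp": [-0.5, 0, 10.3], "twist": 0, "fingers": 0.5},
    {"dp": [-0.5, 0, 10.3], "twist": 0, "fingers": 0.5},
    {"dp": [-0.5, 0, 10.3], "twist": 0, "fingers": 0.5},
    {"dp": [-0.5, 0, 10.3], "twist": 0, "fingers": 0.5}
  ]
}}

```text
time_s: 24.75
tool_pos: [669.0, -216.1, 18.5]
tool_rot: [3.134, 0.206, 0.003]
contact_force: [0.1, 0.8, 4.9]
width: 58.5
grip_force: 32.5
```

Request:
{"method": "carry_out", "body": {
  "motion": [
    {"dp": [0, 0, -3], "twist": 0, "fingers": 0.5},
    {"dp": [0, 0, -7], "twist": 0, "fingers": 0.5},
    {"dp": [0, 0, -12], "twist": 0, "fingers": 0.5},
    {"dp": [0, 0, -17], "twist": 0, "fingers": 0.5},
    {"dp": [0, 0, -17.5], "twist": 0, "fingers": 0.5},
    {"dp": [0, 0, -17.5], "twist": 0, "fingers": 0.5}
  ]
}}

```text
time_s: 25.5
tool_pos: [667.8, -215.7, 192.4]
tool_rot: [3.135, 0.206, 0.0]
contact_force: [0.4, 1.0, -1.4]
width: 58.8
grip_force: 32.5
```

```bash
python3 - <<'E'
from h import *
go([524.5,-125,175],-6)
E
```

```text
TCP [ 667.8 -215.7  192.4] yang -82.5 q1,q6 [-24.  59.] dp [-13.02 -10.87   1.73] twist -76.5 w 58.8 grip 33
```

Request:
{"method": "carry_out", "body": {
  "motion": [
    {"dp": [-4, -3, 0], "twist": -11, "fingers": 0.5},
    {"dp": [-8, -6, 0], "twist": -22, "fingers": 0.5},
    {"dp": [-11, -9, 0], "twist": -33, "fingers": 0.5},
    {"dp": [-13, -10.9, 0], "twist": -44, "fingers": 0.5},
    {"dp": [-13, -10.9, 0], "twist": -55, "fingers": 0.5},
    {"dp": [-13, -10.9, 0], "twist": -66, "fingers": 0.5},
    {"dp": [-13, -10.9, 0.5], "twist": -76.5, "fingers": 0.5},
    {"dp": [-13, -10.9, 0.5], "twist": -76.5, "fingers": 0.5}
  ]
}}

```text
time_s: 26.5
tool_pos: [523.1, -124.1, 185.1]
tool_rot: [-2.332, -2.099, 0.003]
contact_force: [0.7, 0.1, -0.6]
width: 58.8
grip_force: 32.5
```

```bash
python3 - <<'E'
from h import *
go([524.5,-125,64],-6)
im=shot("scene","s10.png",210,160,410,310,4)
E
```

```text
TCP [ 523.1 -124.1  185.1] yang -6.0 q1,q6 [-21. -15.] dp [-0.09  0.2  12.11] twist -0.0 w 58.8 grip 33
```

View pics/s10.png

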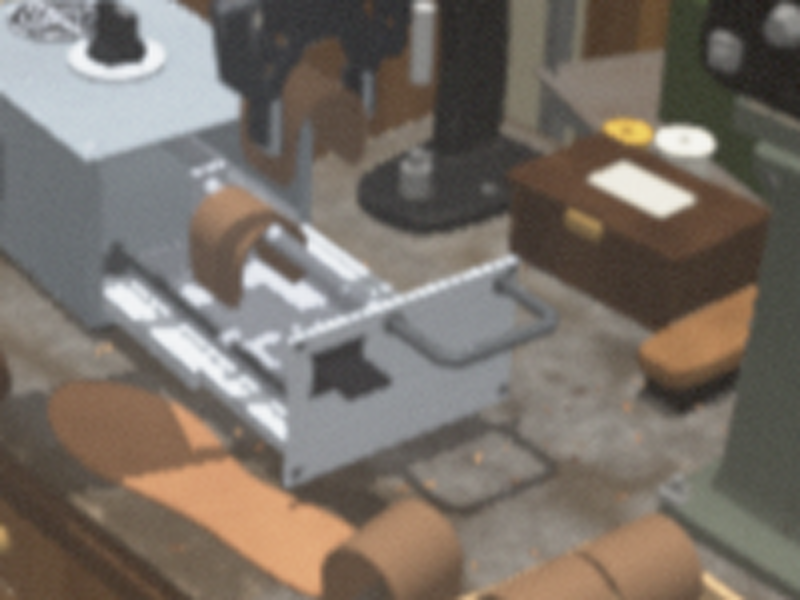

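B is held well above the bar at crop (310,115), with A on the bar behind it at (235,240).

Request:
{"method": "carry_out", "body": {
  "motion": [
    {"dp": [0, 0.1, 3], "twist": 0, "fingers": 0.5},
    {"dp": [0, 0.1, 6], "twist": 0, "fingers": 0.5},
    {"dp": [0, 0.1, 9], "twist": 0, "fingers": 0.5},
    {"dp": [0, 0.1, 11], "twist": 0, "fingers": 0.5},
    {"dp": [0, 0.1, 12], "twist": 0, "fingers": 0.5},
    {"dp": [0, 0.1, 12.3], "twist": 0, "fingers": 0.5},
    {"dp": [0, 0.1, 12.3], "twist": 0, "fingers": 0.5},
    {"dp": [0, 0.1, 12.3], "twist": 0, "fingers": 0.5}
  ]
}}

```text
time_s: 27.55
tool_pos: [526.5, -125.0, 65.0]
tool_rot: [2.334, 2.101, 0.001]
contact_force: [0.1, -0.3, -0.3]
width: 58.6
grip_force: 32.5
```

Request:
{"method": "carry_out", "body": {
  "motion": [
    {"dp": [0, 0, 0.2], "twist": 0, "fingers": 0.5},
    {"dp": [0, 0, 0.2], "twist": 0, "fingers": 0.5},
    {"dp": [0, 0, 0.2], "twist": 0, "fingers": 0.9},
    {"dp": [0, 0, 0.2], "twist": 0, "fingers": 1},
    {"dp": [0, 0, 0.2], "twist": 0, "fingers": 1},
    {"dp": [0, 0, -4], "twist": 0, "fingers": 1},
    {"dp": [0, 0, -9], "twist": 0, "fingers": 1},
    {"dp": [0, 0, -13], "twist": 0, "fingers": 1}
  ]
}}

```text
time_s: 28.55
tool_pos: [526.0, -124.9, 196.1]
tool_rot: [2.334, 2.102, 0.001]
contact_force: [-0.7, 0.4, -0.3]
width: 85.5
grip_force: 0.0
```

```bash
python3 - <<'E'
from h import *
im=manip.camera("top")
# C counter: darker brown than the sole (390,273)
h=cv2.cvtColor(im,cv2.COLOR_RGB2HSV)
print(h[273,390],h[273,345],h[262,385],h[285,400])
for y in range(256,292,3): print(y,[tuple(h[y,x]) [1:] for x in range(368,408,3)])
go([415,-260,195],-82)
E
```

```text
[ 13  97 232] [ 13 141 238] [ 14 102 110] [ 14  32 153]
256 [(np.uint8(105), np.uint8(119)), (np.uint8(68), np.uint8(98)), (np.uint8(85), np.uint8(111)), (np.uint8(95), np.uint8(102)), (np.uint8(88), np.uint8(101)), (np.uint8(85), np.uint8(108)), (np.uint8(91), np.uint8(98)), (np.uint8(83), np.uint8(104)), (np.uint8(89), np.uint8(114)), (np.uint8(90), np.uint8(122)), (np.uint8(74), np.uint8(128)), (np.uint8(139), np.uint8(147)), (np.uint8(69), np.uint8(254)), (np.uint8(66), np.uint8(254))]
259 [(np.uint8(109), np.uint8(119)), (np.uint8(55), np.uint8(88)), (np.uint8(101), np.uint8(96)), (np.uint8(96), np.uint8(101)), (np.uint8(100), np.uint8(107)), (np.uint8(98), np.uint8(101)), (np.uint8(94), np.uint8(106)), (np.uint8(93), np.uint8(99)), (np.uint8(108), np.uint8(104)), (np.uint8(100), np.uint8(110)), (np.uint8(83), np.uint8(111)), (np.uint8(127), np.uint8(213)), (np.uint8(83), np.uint8(252)), (np.uint8(65), np.uint8(255))]
262 [(np.uint8(118), np.uint8(123)), (np.uint8(87), np.uint8(150)), (np.uint8(93), np.uint8(85)), (np.uint8(96), np.uint8(101)), (np.uint8(101), np.uint8(101)), (n
[... 3699 characters left out ...]
 (np.uint8(34), np.uint8(136)), (np.uint8(34), np.uint8(159)), (np.uint8(42), np.uint8(140)), (np.uint8(39), np.uint8(118)), (np.uint8(82), np.uint8(84))]
289 [(np.uint8(80), np.uint8(134)), (np.uint8(45), np.uint8(159)), (np.uint8(49), np.uint8(162)), (np.uint8(54), np.uint8(133)), (np.uint8(45), np.uint8(159)), (np.uint8(50), np.uint8(148)), (np.uint8(51), np.uint8(141)), (np.uint8(38), np.uint8(149)), (np.uint8(39), np.uint8(152)), (np.uint8(33), np.uint8(168)), (np.uint8(40), np.uint8(153)), (np.uint8(38), np.uint8(149)), (np.uint8(184), np.uint8(93)), (np.uint8(175), np.uint8(255))]
TCP [ 528.9 -125.9  201.1] yang -6.0 q1,q6 [-21. -15.] dp [-14.52  -9.94   0.56] twist 76.0 w 85.4 grip 0
```

```bash
python3 - <<'E'
from h import *
q=[(380.4,265),(399,262),(401.6,282.4),(384,286)]
P=[pt("top",a,40) for a in q];print(np.mean(P,0).round(1))
m=[(np.array(q[0])+q[1])/2,(np.array(q[2])+q[3])/2];r=[pt("top",a,62) for a in m];d=r[0]-r[1]
print(np.mean(r,0),np.degrees(np.arctan2(d[1],d[0])))
k=lambda x,y:(380+x/5,200+y/5)
print("tray left wall",pt("top",k(118,103),22),pt("top",k(104,380),22),"C right edge foot",pt("top",k(95,310),35),pt("top",k(108,412),35),"yellow",pt("top",k(195,405),15),pt("top",k(125,435),15))
print("hl",pt("top",(390.5,265),62),pt("top",(393,283),62))
E
```

```text
[ 415.9 -319.    40. ]
[ 416.35 -314.4    62.  ] 5.759918004371896
tray left wall [ 567.4 -366.    22. ] [ 408.6 -349.8   22. ] C right edge foot [ 448.6 -343.7   35. ] [ 390.9 -348.2   35. ] yellow [ 392.8 -402.8   15. ] [ 376.8 -361.8   15. ]
hl [ 440.9 -313.5   62. ] [ 390.9 -318.    62. ]
```

C is unmoved, but its −y face is only about 6 mm from the tray wall. I'll grip it higher, with the fingertips above the 22 mm wall.

```bash
python3 - <<'E'
from h import *
go([416,-316,120],-83.5)
E
```

```text
TCP [ 528.9 -125.9  201.1] yang -6.0 q1,q6 [-21. -15.] dp [-20.07  -9.32   8.07] twist 77.5 w 85.4 grip 0
```

Request:
{"method": "carry_out", "body": {
  "motion": [
    {"dp": [-4, -2, 0], "twist": 11, "fingers": 1},
    {"dp": [-9, -4, 0], "twist": 22, "fingers": 1},
    {"dp": [-14, -6, 0], "twist": 33, "fingers": 1},
    {"dp": [-20, -9.3, 0], "twist": 44, "fingers": 1},
    {"dp": [-20, -9.3, 1], "twist": 55, "fingers": 1},
    {"dp": [-20, -9.3, 3], "twist": 66, "fingers": 1},
    {"dp": [-20, -9.3, 6], "twist": 77.5, "fingers": 1},
    {"dp": [-20, -9.3, 8], "twist": 77.5, "fingers": 1}
  ]
}}

```text
time_s: 29.6
tool_pos: [411.9, -313.7, 112.9]
tool_rot: [-3.136, -0.173, 0.001]
contact_force: [0.2, -0.2, -0.4]
width: 85.7
grip_force: 0.0
```

```bash
python3 - <<'E'
from h import *
go([416,-316,26],-83.5)
E
```

```text
TCP [ 411.9 -313.7  112.9] yang -83.7 q1,q6 [-45.  39.] dp [0.39 0.29 8.69] twist -0.2 w 85.7 grip 0
```

Request:
{"method": "carry_out", "body": {
  "motion": [
    {"dp": [0.3, 0.3, 3], "twist": 0, "fingers": 1},
    {"dp": [0.3, 0.3, 6], "twist": 0, "fingers": 1},
    {"dp": [0.3, 0.3, 8], "twist": 0, "fingers": 1},
    {"dp": [0.3, 0.3, 8.7], "twist": 0, "fingers": 1},
    {"dp": [0.3, 0.3, 8.7], "twist": 0, "fingers": 1},
    {"dp": [0.3, 0.3, 8.7], "twist": 0, "fingers": 0.5},
    {"dp": [0.3, 0.3, 8.7], "twist": 0, "fingers": 0.5},
    {"dp": [0.3, 0.3, 8.7], "twist": 0, "fingers": 0.5}
  ],
  "force": 25
}}

```text
time_s: 30.6
tool_pos: [417.1, -318.4, 29.0]
tool_rot: [3.133, 0.179, 0.004]
contact_force: [-1.2, -1.4, 6.6]
width: 58.4
grip_force: 25.4
```

Request:
{"method": "carry_out", "body": {
  "motion": [
    {"dp": [0, 0, 0], "twist": 0, "fingers": 0.5},
    {"dp": [0, 0, 0], "twist": 0, "fingers": 0.5}
  ]
}}

```text
time_s: 30.85
tool_pos: [417.1, -318.4, 29.0]
tool_rot: [3.133, 0.179, 0.004]
contact_force: [-1.1, -1.8, 6.8]
width: 58.7
grip_force: 25.4
```

Request:
{"method": "carry_out", "body": {
  "motion": [
    {"dp": [0, 0, -2], "twist": 0, "fingers": 0.5},
    {"dp": [0, 0, -6], "twist": 0, "fingers": 0.5},
    {"dp": [0, 0, -11], "twist": 0, "fingers": 0.5},
    {"dp": [0, 0, -16], "twist": 0, "fingers": 0.5},
    {"dp": [0, 0, -17.5], "twist": 0, "fingers": 0.5},
    {"dp": [0, 0, -17.5], "twist": 0, "fingers": 0.5}
  ],
  "force": 32
}}

```text
time_s: 31.6
tool_pos: [416.3, -317.1, 203.4]
tool_rot: [3.134, 0.178, 0.003]
contact_force: [0.4, -0.5, -1.3]
width: 57.7
grip_force: 34.8
```

```bash
python3 - <<'E'
from h import *
go([517.8,-182,190],-6)
im=manip.camera("top")
for b in brown(im,285,215,352,252,lo=(5,60,60)): print(np.round(b[0],1),np.round(b[1],1),pt("top",b[0],103))
E
```

```text
TCP [ 416.3 -317.1  203.4] yang -83.5 q1,q6 [-45.  39.] dp [ 11.62 -12.28   1.33] twist -77.5 w 57.7 grip 35
[318.6 235.9] [20.6 19.4] [ 525.5 -113.   103. ]
[295.5 233.8] [20.1 18.8] [532.8 -50.1 103. ]
```

Request:
{"method": "carry_out", "body": {
  "motion": [
    {"dp": [3, -3, 0], "twist": -11, "fingers": 0.5},
    {"dp": [6, -6, 0], "twist": -22, "fingers": 0.5},
    {"dp": [9, -9, 0], "twist": -33, "fingers": 0.5},
    {"dp": [11.6, -12.2, 0], "twist": -44, "fingers": 0.5},
    {"dp": [11.6, -12.2, 0], "twist": -55, "fingers": 0.5},
    {"dp": [11.6, -12.2, 0], "twist": -66, "fingers": 0.5},
    {"dp": [11.6, -12.2, 0], "twist": -77.5, "fingers": 0.5},
    {"dp": [11.6, -12.2, 0], "twist": -77.5, "fingers": 0.5}
  ]
}}

```text
time_s: 32.65
tool_pos: [515.8, -181.5, 199.6]
tool_rot: [-2.328, -2.103, 0.003]
contact_force: [0.9, -0.0, -0.3]
width: 57.7
grip_force: 34.8
```

```bash
python3 - <<'E'
from h import *
go([518.5,-182,76],-6)
im=shot("scene","s11.png",210,150,370,270,5)
E
```

```text
TCP [ 515.8 -181.5  199.6] yang -5.8 q1,q6 [-27. -21.] dp [-0.04  0.33 12.36] twist 0.2 w 57.7 grip 35
```

View pics/s11.png

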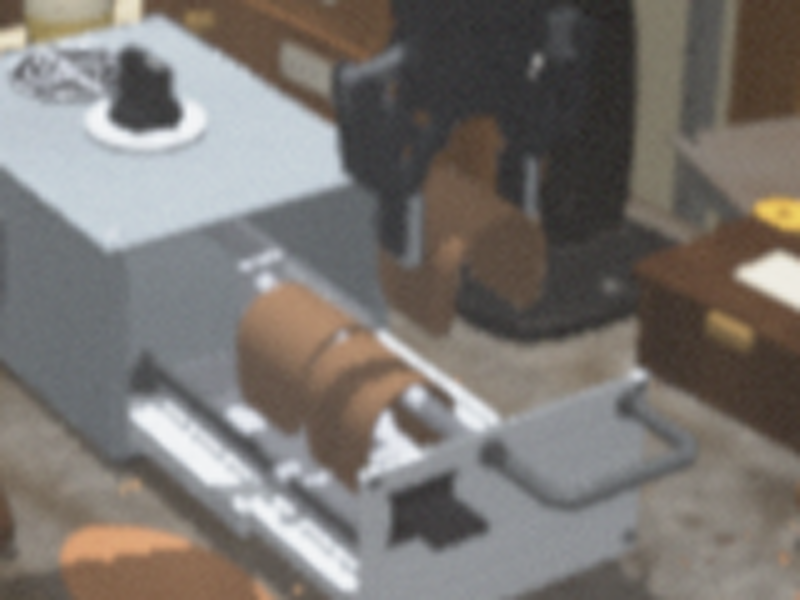

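A and B both hang on the bar, and C is held upright at crop (460,240). Lowering it between B and the panel.

Request:
{"method": "carry_out", "body": {
  "motion": [
    {"dp": [0, 0.2, 3], "twist": 0, "fingers": 0.5},
    {"dp": [0, 0.2, 6], "twist": 0, "fingers": 0.5},
    {"dp": [0, 0.2, 9], "twist": 0, "fingers": 0.5},
    {"dp": [0, 0.2, 11], "twist": 0, "fingers": 0.5},
    {"dp": [0, 0.2, 12], "twist": 0, "fingers": 0.5},
    {"dp": [0, 0.2, 12.3], "twist": 0, "fingers": 0.5},
    {"dp": [0, 0.2, 12.3], "twist": 0, "fingers": 0.5},
    {"dp": [0, 0.2, 12.3], "twist": 0, "fingers": 0.5}
  ]
}}

```text
time_s: 33.7
tool_pos: [519.8, -182.8, 80.0]
tool_rot: [2.334, 2.102, 0.001]
contact_force: [-0.0, 0.7, -0.5]
width: 58.1
grip_force: 34.8
```

Request:
{"method": "carry_out", "body": {
  "motion": [
    {"dp": [0, 0, 0.2], "twist": 0, "fingers": 0.5},
    {"dp": [0, 0, 0.2], "twist": 0, "fingers": 0.5}
  ]
}}

```text
time_s: 33.95
tool_pos: [519.3, -182.6, 77.5]
tool_rot: [2.334, 2.102, 0.0]
contact_force: [0.8, -0.1, -0.8]
width: 57.8
grip_force: 34.8
```

Request:
{"method": "carry_out", "body": {
  "motion": [
    {"dp": [0, 0, 0.2], "twist": 0, "fingers": 0.5},
    {"dp": [0, 0, 0.4], "twist": 0, "fingers": 0.5},
    {"dp": [0, 0, 0.4], "twist": 0, "fingers": 0.5}
  ]
}}

```text
time_s: 34.33
tool_pos: [519.4, -182.5, 73.4]
tool_rot: [2.334, 2.102, 0.0]
contact_force: [0.0, 0.5, 2.2]
width: 57.8
grip_force: 35.1
```

Touching the bar. Release and rise.

Request:
{"method": "carry_out", "body": {
  "motion": [
    {"dp": [0, 0, 0], "twist": 0, "fingers": 0.9},
    {"dp": [0, 0, 0], "twist": 0, "fingers": 1},
    {"dp": [0, 0, 0], "twist": 0, "fingers": 1},
    {"dp": [0, 0, -4], "twist": 0, "fingers": 1},
    {"dp": [0, 0, -9], "twist": 0, "fingers": 0.6},
    {"dp": [-2, -3, -13], "twist": 0, "fingers": 0.2},
    {"dp": [-6, -8, -13], "twist": 0, "fingers": 0},
    {"dp": [-10, -12, -13], "twist": 0, "fingers": 0}
  ]
}}

```text
time_s: 35.33
tool_pos: [388.2, -270.0, 204.0]
tool_rot: [2.332, 2.103, -0.0]
contact_force: [0.1, -0.4, -0.3]
width: 12.5
grip_force: 0.0
```

```bash
python3 - <<'E'
from h import *
im=shot("top","t12.png",270,190,430,310,5)
for b in brown(im,285,215,352,252,lo=(5,60,60)): print(np.round(b[0],1),np.round(b[1],1),pt("top",b[0],103))
h=cv2.cvtColor(im,cv2.COLOR_RGB2HSV)
# pad: dark pixels near expected (365,257)
m=(h[245:270,352:378,2]<75).astype(np.uint8);ys,xs=np.nonzero(m);print("dark",len(xs),xs.mean()+352,ys.mean()+245,xs.min()+352,xs.max()+352,ys.min()+245,ys.max()+245)
print("exp pad px",px("top",[464,-237,100]))
E
```

```text
[342.5 237.5] [19. 17.] [ 519.2 -177.9  103. ]
[318.6 235.9] [20.6 19.4] [ 525.4 -112.9  103. ]
[295.5 233.5] [19. 19.] [533.6 -50.1 103. ]
dark 336 368.1458333333333 254.70535714285714 352 377 245 267
exp pad px [364.9 257.2]
```

View pics/t12.png

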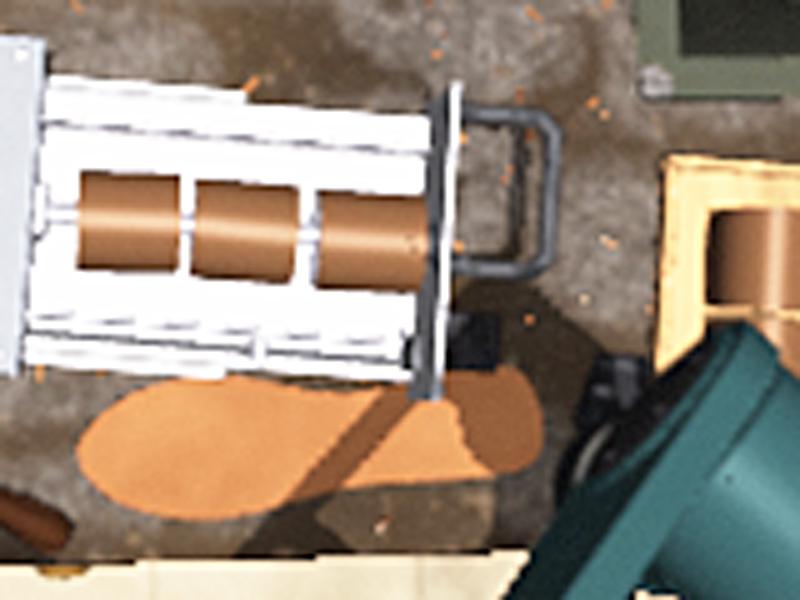

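All three fresh counters hang in a row on the bar at crop (130,220), (245,232) and (372,240). The pad is centred at (475,341). Next, the release with shut fingers.

```bash
python3 - <<'E'
from h import *
print(pt("top",(365,258.2),100), "panel near pad",pt("top",(270+447/5,190+330/5),125),pt("top",(270+456/5,190+100/5),125))
go([461,-235,115],-6)
E
```

```text
[ 461.3 -237.2  100. ] panel near pad [ 467.3 -218.4  125. ] [ 590.8 -228.6  125. ]
TCP [ 383.  -273.4  203.4] yang -6.0 q1,q6 [-44. -38.] dp [4.67 7.39 8.8 ] twist -0.0 w 4.8 grip 0
```

Request:
{"method": "carry_out", "body": {
  "motion": [
    {"dp": [2, 3, 0], "twist": 0, "fingers": 0},
    {"dp": [4.7, 7.4, 0], "twist": 0, "fingers": 0},
    {"dp": [4.7, 7.4, 3], "twist": 0, "fingers": 0},
    {"dp": [4.7, 7.4, 7], "twist": 0, "fingers": 0},
    {"dp": [4.7, 7.4, 8.8], "twist": 0, "fingers": 0},
    {"dp": [4.7, 7.4, 8.8], "twist": 0, "fingers": 0},
    {"dp": [4.7, 7.4, 8.8], "twist": 0, "fingers": 0}
  ]
}}

```text
time_s: 36.25
tool_pos: [468.5, -230.7, 115.9]
tool_rot: [2.334, 2.102, 0.001]
contact_force: [0.4, -0.6, -0.6]
width: 0.0
grip_force: 0.0
```

Request:
{"method": "carry_out", "body": {
  "motion": [
    {"dp": [0, 0, 1.0], "twist": 0, "fingers": 0},
    {"dp": [0, 0, 1.5], "twist": 0, "fingers": 0},
    {"dp": [0, 0, 2.0], "twist": 0, "fingers": 0},
    {"dp": [0, 0, 2.2], "twist": 0, "fingers": 0},
    {"dp": [0, 0, 2.2], "twist": 0, "fingers": 0}
  ]
}}

```text
time_s: 36.88
tool_pos: [468.1, -230.8, 93.5]
tool_rot: [2.334, 2.102, -0.0]
contact_force: [-1.3, -0.3, 6.6]
width: -0.1
grip_force: 3.0
```

Request:
{"method": "carry_out", "body": {
  "motion": [
    {"dp": [-0.1, 0, 0.2], "twist": 0, "fingers": 0},
    {"dp": [0, 0, 0.2], "twist": 0, "fingers": 0},
    {"dp": [0.5, 0, 0.2], "twist": 0, "fingers": 0},
    {"dp": [1, 0, 0.2], "twist": 0, "fingers": 0},
    {"dp": [1.5, 0, 0.2], "twist": 0, "fingers": 0},
    {"dp": [2, 0, 0.2], "twist": 0, "fingers": 0}
  ]
}}

```text
time_s: 37.62
tool_pos: [470.3, -211.2, 92.4]
tool_rot: [2.333, 2.102, -0.001]
contact_force: [-2.9, -1.1, 13.0]
width: -0.1
grip_force: 6.7
```

Request:
{"method": "carry_out", "body": {
  "motion": [
    {"dp": [1, 0, 0], "twist": 0, "fingers": 0},
    {"dp": [2, 0, 0], "twist": 0, "fingers": 0},
    {"dp": [3, 0, 0], "twist": 0, "fingers": 0},
    {"dp": [4, 0, 0], "twist": 0, "fingers": 0},
    {"dp": [5, 0, 0], "twist": 0, "fingers": 0}
  ]
}}

```text
time_s: 38.25
tool_pos: [475.7, -161.3, 92.4]
tool_rot: [2.333, 2.101, -0.0]
contact_force: [-3.3, -1.0, 14.2]
width: -0.2
grip_force: 6.7
```

```bash
python3 - <<'E'
from h import *
im=manip.camera("top")
for b in brown(im,270,215,352,252,lo=(5,60,60)): print(np.round(b[0],1),np.round(b[1],1),pt("top",b[0],103))
o=manip.get_obs();print(o["tool_pos"].round(1),o["contact_force"].round(1))
E
```

```text
[318.  235.5] [19. 20.] [ 526.5 -111.3  103. ]
[292.7 233.4] [20.3 18.7] [534.3 -42.5 103. ]
[ 475.8 -159.9   92.4] [-1.6  1.3 13.2]
```

Request:
{"method": "carry_out", "body": {
  "motion": [
    {"dp": [2, 0, 0], "twist": 0, "fingers": 0},
    {"dp": [4, 0, 0], "twist": 0, "fingers": 0},
    {"dp": [6, 0, 0], "twist": 0, "fingers": 0},
    {"dp": [8, 0, 0], "twist": 0, "fingers": 0},
    {"dp": [10, 0, 0], "twist": 0, "fingers": 0},
    {"dp": [12, 0, 0], "twist": 0, "fingers": 0},
    {"dp": [13, 0, 0], "twist": 0, "fingers": 0},
    {"dp": [14, 0, 0], "twist": 0, "fingers": 0}
  ]
}}

```text
time_s: 39.3
tool_pos: [491.1, -21.6, 92.5]
tool_rot: [2.332, 2.102, 0.002]
contact_force: [-2.5, -2.5, 12.2]
width: -0.0
grip_force: 6.4
```

Request:
{"method": "carry_out", "body": {
  "motion": [
    {"dp": [0.5, 0, 0], "twist": 0, "fingers": 0},
    {"dp": [1, 0, 0], "twist": 0, "fingers": 0},
    {"dp": [1.5, 0, 0], "twist": 0, "fingers": 0},
    {"dp": [1.5, 0, 0], "twist": 0, "fingers": 0}
  ]
}}

```text
time_s: 39.8
tool_pos: [492.8, -9.0, 92.7]
tool_rot: [2.329, 2.101, -0.001]
contact_force: [-2.7, -10.7, 13.3]
width: -0.1
grip_force: 10.3
```

Request:
{"method": "carry_out", "body": {
  "motion": [
    {"dp": [0.4, 0, 0], "twist": 0, "fingers": 0},
    {"dp": [0.6, 0, 0], "twist": 0, "fingers": 0},
    {"dp": [0.6, 0, 0], "twist": 0, "fingers": 0}
  ]
}}

```text
time_s: 40.17
tool_pos: [492.9, -8.9, 92.8]
tool_rot: [2.321, 2.101, -0.013]
contact_force: [-6.2, -40.0, 14.7]
width: -0.0
grip_force: 26.2
```

Request:
{"method": "carry_out", "body": {
  "motion": [
    {"dp": [-0.5, 0, 0], "twist": 0, "fingers": 0},
    {"dp": [-0.5, 0, -0.5], "twist": 0, "fingers": 0},
    {"dp": [-0.6, 0, -1.2], "twist": 0, "fingers": 0},
    {"dp": [-0.8, 0, -4], "twist": 0, "fingers": 0},
    {"dp": [-1.5, 0, -9], "twist": 0, "fingers": 0},
    {"dp": [-1.5, 0, -14], "twist": 0, "fingers": 0.3},
    {"dp": [-1.5, 0, -14], "twist": 0, "fingers": 0.6}
  ]
}}

```text
time_s: 41.05
tool_pos: [493.4, -16.0, 235.0]
tool_rot: [2.33, 2.098, 0.009]
contact_force: [0.4, -0.2, -0.2]
width: 35.4
grip_force: 0.0
```

```bash
python3 - <<'E'
from h import *
im=manip.camera("top");im0=cv2.imread("pics/top0.png")[:,:,::-1]
# handle compare with initial picture: shift by template match
T=im0[200:240,279:306];r=cv2.matchTemplate(im[195:245,270:320],T,cv2.TM_CCOEFF_NORMED);_,v,_,l=cv2.minMaxLoc(r)
print("handle match",v,l[0]+270-279,l[1]+195-200)
h=cv2.cvtColor(im,cv2.COLOR_RGB2HSV)
# white dial disc
m=((h[210:245,215:252,2]>225)&(h[210:245,215:252,1]<15)).astype(np.uint8);print(m.sum())
m2=(h[214:240,220:247,2]<80).astype(np.uint8);ys,xs=np.nonzero(m2);print("knob px",xs.mean()+220,ys.mean()+214,len(xs),pt("top",(xs.mean()+220,ys.mean()+214),180),cv2.minAreaRect(np.c_[xs,ys].astype(np.float32)))
go([549.5,113,200],-6)
E
```

```text
handle match 0.45575985312461853 0 0
876
knob px 232.37869822485206 227.03550295857988 169 [550.1 114.6 180. ] ((14.942660331726074, 17.107799530029297), (24.382278442382812, 14.832551002502441), 61.69924545288086)
TCP [491.7 -15.7 232.8] yang -6.0 q1,q6 [-10.  -4.] dp [13.4   4.39  3.3 ] twist 0.0 w 43.4 grip 0
```

Request:
{"method": "carry_out", "body": {
  "motion": [
    {"dp": [6, 2, 0], "twist": 0, "fingers": 0.55},
    {"dp": [12, 4, 0], "twist": 0, "fingers": 0.55},
    {"dp": [13.4, 4.4, 2], "twist": 0, "fingers": 0.55},
    {"dp": [13.4, 4.4, 2.5], "twist": 0, "fingers": 0.55},
    {"dp": [13.4, 4.4, 2.5], "twist": 0, "fingers": 0.55}
  ]
}}

```text
time_s: 41.72
tool_pos: [546.7, 112.3, 204.8]
tool_rot: [-2.333, -2.101, 0.005]
contact_force: [-0.4, -0.5, 0.3]
width: 46.9
grip_force: 0.0
```

```bash
python3 - <<'E'
from h import *
go([550.5,113,162],-6)
print(px("scene",[550.5,113,179]))
im=manip.camera("scene");h=cv2.cvtColor(im,cv2.COLOR_RGB2HSV)
# knob in scene: dark pixels in cabinet-top window
m=(h[155:180,228:250,2]<70).astype(np.uint8);ys,xs=np.nonzero(m);print(len(xs),xs.mean()+228,ys.mean()+155,xs.min()+228,xs.max()+228,ys.min()+155,ys.max()+155)
E
```

```text
TCP [546.7 112.3 204.8] yang -6.0 q1,q6 [ 5. 11.] dp [0.11 0.39 4.28] twist 0.0 w 46.9 grip 0
[238.5 164.3]
128 238.375 168.7265625 233 245 161 174
```

Request:
{"method": "carry_out", "body": {
  "motion": [
    {"dp": [0.1, 0.3, 1.5], "twist": 0, "fingers": 0.55},
    {"dp": [0.1, 0.3, 3], "twist": 0, "fingers": 0.55},
    {"dp": [0.1, 0.3, 4.3], "twist": 0, "fingers": 0.55},
    {"dp": [0.1, 0.3, 4.3], "twist": 0, "fingers": 0.1},
    {"dp": [0.1, 0.3, 4.3], "twist": 0, "fingers": 0.1},
    {"dp": [0.1, 0.3, 4.3], "twist": 0, "fingers": 0.1},
    {"dp": [0.1, 0.3, 4.3], "twist": 0, "fingers": 0.1}
  ],
  "force": 25
}}

```text
time_s: 42.65
tool_pos: [552.0, 113.7, 163.3]
tool_rot: [2.334, 2.102, 0.002]
contact_force: [5.0, -1.4, -7.7]
width: 13.5
grip_force: 31.9
```

Request:
{"method": "carry_out", "body": {
  "motion": [
    {"dp": [0, 0, 0], "twist": 10, "fingers": 0.05},
    {"dp": [0, 0, 0], "twist": 20, "fingers": 0.05},
    {"dp": [0, 0, 0], "twist": 30, "fingers": 0.05},
    {"dp": [0, 0, 0], "twist": 40, "fingers": 0.05},
    {"dp": [0, 0, 0], "twist": 50, "fingers": 0.05},
    {"dp": [0, 0, 0], "twist": 60, "fingers": 0.05},
    {"dp": [0, 0, 0], "twist": 68, "fingers": 0.05},
    {"dp": [0, 0, 0], "twist": 73, "fingers": 0.05}
  ]
}}

```text
time_s: 43.65
tool_pos: [550.8, 115.0, 163.3]
tool_rot: [-3.125, -0.296, 0.001]
contact_force: [2.0, 4.6, -4.9]
width: 13.4
grip_force: 32.2
```

Request:
{"method": "carry_out", "body": {
  "motion": [
    {"dp": [0, 0, 0], "twist": 2, "fingers": 0.05},
    {"dp": [0, 0, 0], "twist": 4, "fingers": 0.05},
    {"dp": [0, 0, 0], "twist": 4, "fingers": 0.05}
  ]
}}

```text
time_s: 44.02
tool_pos: [550.7, 114.9, 163.4]
tool_rot: [-3.134, -0.196, 0.001]
contact_force: [-1.0, 5.8, -3.6]
width: 13.5
grip_force: 42.1
```

```bash
python3 - <<'E'
from h import *
go([550.5,113,161],-86)
print(manip.get_obs()["wrist_torque"])
E
```

```text
TCP [550.7 114.9 163.4] yang -82.8 q1,q6 [ 5. 87.] dp [-0.04  0.19  0.24] twist 3.2 w 13.5 grip 42
[ 0.93041849 -0.09424101  0.86625961]
```

The wrist torque is 0.87 N m after 77°, so the knob is at its stop. Letting go and clearing out.

Request:
{"method": "carry_out", "body": {
  "motion": [
    {"dp": [0, 0, 0], "twist": 0, "fingers": 0.5},
    {"dp": [0, 0, 0], "twist": 0, "fingers": 0.5},
    {"dp": [0, 0, 0], "twist": 0, "fingers": 0.5},
    {"dp": [0, 0, -4], "twist": 0, "fingers": 0.5},
    {"dp": [0, 0, -9], "twist": 0, "fingers": 0.5},
    {"dp": [-6, 0, -12], "twist": 0, "fingers": 0.5},
    {"dp": [-10, 0, -12], "twist": 0, "fingers": 0.5}
  ]
}}

```text
time_s: 44.9
tool_pos: [452.2, 101.3, 285.7]
tool_rot: [3.136, 0.192, 0.007]
contact_force: [1.2, -0.3, 0.4]
width: 42.8
grip_force: 0.0
```

```bash
python3 - <<'E'
from h import *
im=manip.camera("top");im0=cv2.imread("pics/top0.png")[:,:,::-1]
T=im0[203:240,283:306];r=cv2.matchTemplate(im[195:245,270:320],T,cv2.TM_CCOEFF_NORMED);_,v,_,l=cv2.minMaxLoc(r);print("handle match",v,l[0]+270-283,l[1]+195-203)
for b in brown(im,395,205,450,290,lo=(5,90,60),hi=(16,200,255)): print(np.round(b[0],1),np.round(b[1],1),pt("top",b[0],60))
h=cv2.cvtColor(im,cv2.COLOR_RGB2HSV)
m=(h[214:240,220:247,2]<60).astype(np.uint8);ys,xs=np.nonzero(m);print("knob",len(xs),cv2.minAreaRect(np.c_[xs,ys].astype(np.float32)))
# light (indicator) line on knob: fit dark pixel PCA
p=np.c_[xs,ys]-[xs.mean(),ys.mean()];w,V=np.linalg.eigh(p.T@p);print(w,V[:,1])
for nm,uv in(("tin",(215,281)),("awl",(268,290))): print(nm,np.abs(im[uv[1]-10:uv[1]+10,uv[0]-10:uv[0]+10].astype(int)-im0[uv[1]-10:uv[1]+10,uv[0]-10:uv[0]+10]).mean())
t,_=tool();print(t)
E
```

```text
handle match 0.9940351843833923 0 0
[428.5 264. ] [20.  7.] [ 440.7 -420.1   60. ]
[429.5 242. ] [20.  7.] [ 502.  -426.4   60. ]
[418. 252.] [42. 10.] [ 474.9 -392.6   60. ]
knob 111 ((13.5, 15.0), (20.0, 25.0), 90.0)
[2174.38295317 3725.52695674] [0.54639758 0.83752593]
tin 114.3475
awl 14.6425
[444.81004429 100.83568712 284.14803048]
```

```bash
python3 - <<'E'
from h import *
g=lambda a:cv2.cvtColor(a,cv2.COLOR_RGB2GRAY)[200:240,283:307].astype(np.float32)
im=manip.camera("top");im0=cv2.imread("pics/top0.png")[:,:,::-1].copy()
print(cv2.phaseCorrelate(g(im0),g(im),cv2.createHanningWindow((24,40),cv2.CV_32F)))
print(manip.finish_job())
E
```

```text
((-0.1371519756259847, -0.006533379435985864), 0.8719015389680862)
the job is handed in; nothing more can be done
None
```

The job is handed in: two dry counters stand in the tray, three fresh ones hang on the bar, the drawer is home and the timer is at its stop; I moved nothing else and felt no knocks, but didn't re-check the tin because the arm hid it.

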